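# Pack the tone bars away and shut the case's vent ring

### The job

Pack the instrument away: slide the cover plate off the two-pocket caddy and lay it flat on the bench, then put the white slatted humidity cartridge, from whichever pocket holds it, and every loose dark wooden tone bar into the case (the cork stays in the caddy). Put the lid fully home on the case, and only then shut the vent: turn the slim brass ring until its nib stands right over the brass index rib, and lay the cover squarely back on the caddy. On the vent touch only that ring, not the freshly lacquered black collars above and below it, and leave the bowls and the jar where they are.

Things in the scene. Friction and masses are not known exactly. Their poses are not given: they have to be found in the camera images.
- case: fixed wooden case, open on top. Origin: underside, centre of the compartment; x across its short side, y along its long side, z up. Compartment 140 (x) by 224 (y) mm inside, floor 6 mm and rim 54 mm above the bench, walls 6 mm. On its +y end a low vent block (76 mm in x, 88 mm in y, 22 mm high) carries the round vent: axis 170 mm from the origin, top 82 mm above the bench
- case_mouth (a point): centre of the compartment's mouth, at rim height (54 mm above the bench); axes as the case. With the lid seated, its handle point is 22 mm above this point
- ring_axis (a point): on the vertical axis of the vent, half-way up the turning ring, 61 mm above the bench (axes as the case). The ring: brass, knurled, diameter 60 mm, 12 mm high, with one square nib 8 mm wide that sticks out to 42 mm from the axis. The brass index rib lies on the block's top, straight along the case's +x from the axis
- vent_ring (a joint): angle in rad of the slim brass turning ring. At 0 its nib points along the case's +x, right above the index rib (vent shut); positive is counter-clockwise from above. It turns from -0.5 to 1.8 with no stop or click at 0, against light friction (0.12 N m), and stays where it is left
- vent_low: fixed black lacquered collar below the ring, diameter 48 mm, 22 to 54.5 mm above the bench; origin at its underside on the axis. Must not be touched
- vent_up: fixed black lacquered collar above the ring, diameter 48 mm, 67.5 to 81.5 mm above the bench; origin at its underside on the axis; a brass line on its top also marks the shut direction. Must not be touched
- lid_handle (a point): loose wooden lid, 0.4 kg: plate 152 (x) by 236 (y) by 8 mm; under it a panel 130 x 214 x 5 mm that drops into the case with 5 mm play all round. On top a handle rail 90 mm along y, 16 mm wide, 28 mm high; the point is the rail's middle, 14 mm above the plate and 27 mm above the panel's underside. Either way round fits
- caddy: fixed plywood caddy, 90 (x) by 180 (y) by 33 mm high, open at the top, 5 mm walls and floor; a wall across the middle makes two pockets side by side in y, each 80 x 82.5 mm, 28 mm deep, centred 44 mm either side of the origin. Origin: centre of its underside
- cover_handle (a point): loose plywood cover plate lying on the caddy's rim, 94 (x) by 184 (y) by 6 mm, 0.12 kg, flat underneath; handle rail 60 mm along y, 16 mm wide along x, standing 26 mm over the plate. The point is the middle of the rail, 13 mm over the plate's top and 19 mm over its underside (52 mm above the bench when on the caddy)
- cartridge_mid (a point): white slatted humidity cartridge, a slab 60 (x) by 26 (y) by 24 mm high, lying in one of the caddy's pockets; the point is its centre
- cork_center (a point): round cork, 42 mm diameter, 20 mm high, in the caddy's other pocket; the point is its centre. It stays there
- bar1_mid (a point): loose dark wooden tone bar, 100 (x, its length) by 20 (y) by 18 mm, 40 g, lying on the bench; the point is its centre. May be absent
- bar2_mid (a point): loose dark wooden tone bar, 108 (x, its length) by 20 (y) by 18 mm, 40 g, lying on the bench; the point is its centre. May be absent
- bar3_mid (a point): loose dark wooden tone bar, 116 (x, its length) by 20 (y) by 18 mm, 40 g, lying on the bench; the point is its centre. May be absent
- bar4_mid (a point): loose dark wooden tone bar, 124 (x, its length) by 20 (y) by 18 mm, 40 g, lying on the bench; the point is its centre. May be absent
- bowl_a: white porcelain bowl, 96 mm wide, 45 mm high; bystander (origin: underside)
- bowl_b: white porcelain bowl, 96 mm wide, 45 mm high; bystander (origin: underside)
- bowl_c: blue porcelain bowl, 90 mm wide, 42 mm high; bystander (origin: underside)
- oil: amber jar, 52 mm wide, 90 mm high; bystander (origin: underside)
There are look-alikes about, which are no part of the job. What is shaped like the part that bears bar2_mid but green or red is not meant.

How it is judged:
By the outcome, as a careful person would: the job done as asked, in the order asked, and still so for the second after the job is handed in, with the robot touching nothing.
Of bar1, bar2, bar3, bar4 only 2 to 4 are there at a start; the rules pass over those that are not, and their reading is None.
At some moment in a run one of bar1, bar2, bar3, bar4 may be knocked a few centimetres aside while the robot is not near it.
Once in a run the grip may slacken for a moment while it holds something.
It also fails if it takes over 210 s, if anything falls off the work surface, if the arm or the gripper's body presses on something with over 40 N, if the wrist force passes 120 N, or if a joint passes its speed limit or range.

### The arm

A 7-joint arm with a two-finger parallel gripper is mounted at the origin on the work surface. World frame = base frame: x ahead of the robot, y to its left, z up, the work surface at z = 0. Lengths are in mm, angles in rad, forces in N, time in s.
With the tool pointing down it reaches from about 425 to 950 mm from the base axis. Payload 4.7 kg.
Tool frame: the origin (TCP) lies at the very end of the fingers, on their centre line; the grasp point (between the pads) lies 19 mm behind it (robot.grasp_offset is the distance from the TCP to the grasp point, in mm); x points along the fingers, z is the direction in which the jaws open and shut, and the axes are right-handed (so a half turn about x gives the same grasp; the last joint's range is limited). The gripper opens to 87 mm and grips with 3 to 60 N. Pads are 19 mm wide; open, the fingers measure 117 mm over their backs; the gripper's body (75 mm by 190 mm) begins 51 mm behind the grasp point.
Start: joints at [-1.269, 0.469, -0.049, 1.532, 0.024, 1.141, -0.082], TCP at [219.2, 638.436, 222.573] pointing down, gripper open.
Joint ranges: [-2.59, 2.59], [-0.33, 1.99], [-1.39, 1.29], [0.1, 2.45], [-1.04, 4.18], [0.21, 1.99], [-2.66, 2.66]. Speed limits (rad/s): [2.57, 2.57, 3.14, 3.14, 3.14, 3.14, 3.14].

### API

Orientations are given as [roll, pitch, yaw] about the fixed x, y, z axes, in that order (R = Rz(yaw) Ry(pitch) Rx(roll)).
In Python, from station import robot, optics, job_done gives the robot as it stands.
- The arm moves only by the tool jog_arm, never from a script. Its argument "plan" is a list of rows, each an object with "fingers": the gripper's target within -1 to 1 (shut at 1, half-way at 0, fully open at -1); "offset": the shift along the tool's x, y, z in mm, a list of three; "delta_rot": the turn, a rotation vector about the tool's x, y, z in degrees, a list of three. In form: [{"fingers": fingers, "offset": [x, y, z], "delta_rot": [wx, wy, wz]}, ...]. A call has 1 to 20 rows; each row is the pose to reach, as a shift and turn from the pose commanded when the call began, along the tool's axes at that moment; what a row does not reach only later rows make up. A row lasts 1/12 s, in which the tool goes at most 41.7 mm and 7.16 degrees, less where a joint would pass 70% of its speed; a pose out of reach is approached as far as the arm can. A call with a gripper value outside its range is refused whole. The fingers move at their own pace and stop on an object; the grip force is fixed at half the most. Time passes only in rows, so rows that repeat a pose let the fingers close. It gives the time, the measured TCP pose, the force and the opening at its end, in the units of the state.
- robot.get_state(): the state, without advancing time (a new reading comes with each control period).
- optics.get_image(name): name is "side" or "top" or "wrist"; returns a dict with "pixels" (480x640x3 uint8, red, green, blue), "intrinsics" (3x3 intrinsics, pixels), "k1" (the pictures are not rectified: a ray, as slopes to the right and down, at radius r is drawn at 1 + k1 r^2 times it, then the intrinsics apply), "pose" (4x4, takes a point from camera to world coordinates). Camera axes: x right, y down, z forward; pixel columns grow to the right and rows downward; lengths in mm; the calibration is good to about 2 mm. A picture is of the moment at which its call begins. There is no depth.
- job_done(): hands the job in, once; it reports no verdict.
The state is a dict: "clock": time; "joint_pos": joint angles; "joint_velocities": joint speeds; "joint_efforts": joint torques, N m; "ee_pos": TCP position; "eef_rot": TCP orientation; "force": force on the tool from outside, world axes, zero at the start; "torque": the same for the moment, N m; "width": finger opening in mm.
Only numpy, scipy, OpenCV 4.12 (cv2) and the standard library are available. Lean on these libraries where they do the work, as an engineer would, in place of code of your own. Each camera call takes 0.05 s, during which the arm holds its last target.

## Working session

There is one attempt and no reset: what is moved stays moved. The work goes in short steps, Python scripts to look and compute and a tool call to move; the robot and the scene stay as the last step left them, time stands still between calls to the robot, and variables do not carry over. Pictures are saved under pics/ and viewed, and the job is handed in when it is done.

Besides the shell and the picture viewer there is one more tool, called after "Request:" as name([rows], argument=value, ...), one row to a line, values as JSON. jog_arm: Moves the arm, as the interface text tells. Its arguments: {"type":"object","properties":{"plan":{"type":"array","items":{"type":"object","properties":{"fingers":{"type":"number"},"offset":{"type":"array","items":{"type":"number"}},"delta_rot":{"type":"array","items":{"type":"number"}}}}}},"required":["plan"]}

```bash
ls; mkdir -p pics
python3 - <<'E'
from station import robot, optics
import cv2
for n in ["side","top","wrist"]:
    d=optics.get_image(n); cv2.imwrite(f"pics/{n}0.png",d["pixels"][:,:,::-1]); print(n,d["intrinsics"].tolist(),d["k1"],d["pose"].round(3).tolist())
print(robot.get_state(), robot.grasp_offset)
E
```

```text
pics
side [[528.5694264194863, 0.0, 323.28294737447453], [0.0, 528.5694264194863, 236.39883238408143], [0.0, 0.0, 1.0]] -0.01555994897557208 [[0.913, -0.238, 0.331, 40.663], [-0.407, -0.48, 0.777, -1200.657], [-0.026, -0.844, -0.535, 849.873], [0.0, 0.0, 0.0, 1.0]]
top [[594.5459217165139, 0.0, 318.4382463443691], [0.0, 594.5459217165139, 233.07960970778095], [0.0, 0.0, 1.0]] 0.013323418792425535 [[0.01, -0.976, 0.217, 224.51], [-1.0, -0.011, 0.0, -98.705], [0.002, -0.217, -0.976, 1469.691], [0.0, 0.0, 0.0, 1.0]]
wrist [[432.85931341970706, 0.0, 325.37448092156126], [0.0, 432.85931341970706, 236.7806795144312], [0.0, 0.0, 1.0]] -0.015961284381975544 [[0.326, 0.918, 0.227, 157.726], [0.945, -0.316, -0.08, 660.14], [-0.002, 0.241, -0.971, 384.252], [0.0, 0.0, 0.0, 1.0]]
{'clock': 0.15, 'joint_pos': array([-1.26892796,  0.46927234, -0.0485808 ,  1.53341379,  0.02409155,
        1.14095063, -0.08229037]), 'joint_velocities': array([-0.00045383, -0.00054575, -0.00122353, -0.00306695,  0.00028576,
       -0.00084148, -0.00063984]), 'joint_efforts': array([ 9.98430369e-04, -5.08429706e+01, -8.06770124e-02, -2.36416894e+01,
       -6.13356801e-02,  3.57211183e-02,  1.24377634e-04]), 'ee_pos': array([219.06407869, 637.99671191, 221.7319635 ]), 'eef_rot': array([-3.1129614 ,  1.56933713, -1.87291449]), 'force': array([-0.02045897, -1.38959347, -0.13648701]), 'torque': array([-0.04314887,  0.01358274,  0.05636774]), 'width': 87.1624891248386} 18.700000000000003
```

View pics/top0.png

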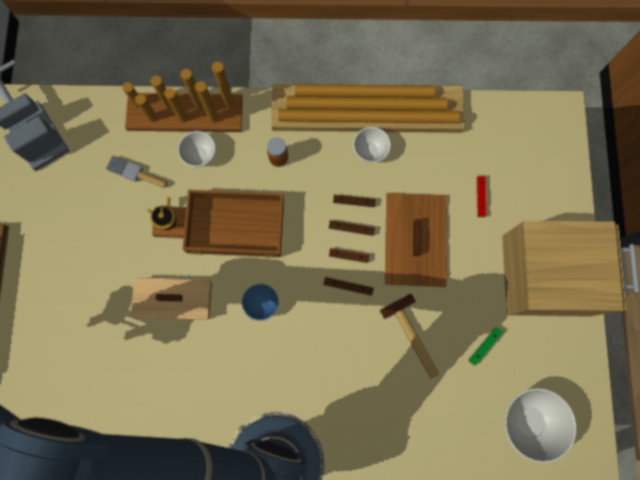

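View pics/side0.png

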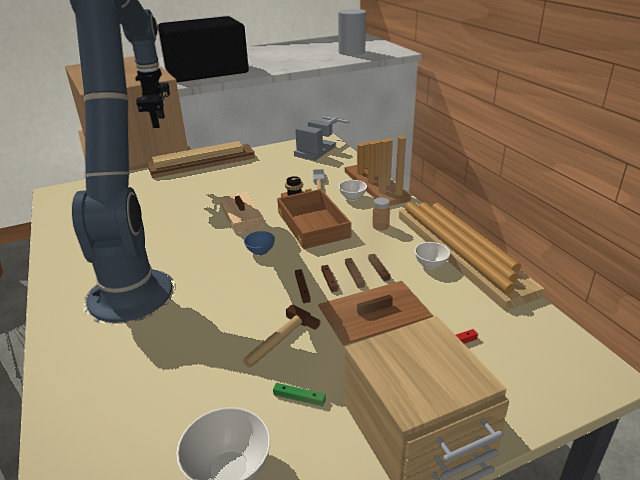

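View pics/wrist0.png

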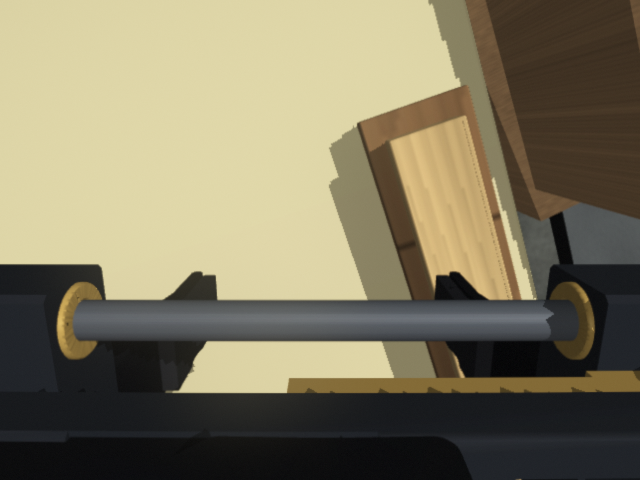

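```bash
cat > h.py <<'E'
import numpy as np, cv2
from scipy.spatial.transform import Rotation as Rn
from station import robot, optics, job_done
def img(n,save=None):
    d=optics.get_image(n)
    if save: cv2.imwrite(f"pics/{save}.png",d["pixels"][:,:,::-1])
    return d
def ray(d,uv):
    K=d["intrinsics"]; uv=np.atleast_2d(uv).astype(float)
    m=np.c_[(uv[:,0]-K[0,2])/K[0,0],(uv[:,1]-K[1,2])/K[1,1]]
    s=m.copy()
    for _ in range(20): s=m/(1+d["k1"]*(s**2).sum(1,keepdims=True))
    v=np.c_[s,np.ones(len(s))]@d["pose"][:3,:3].T
    return d["pose"][:3,3],v
def onz(d,uv,z):
    o,v=ray(d,uv); t=(z-o[2])/v[:,2]; return o+v*t[:,None]
def proj(d,P):
    P=np.atleast_2d(P).astype(float); T=d["pose"]; c=(P-T[:3,3])@T[:3,:3]; s=c[:,:2]/c[:,2:]
    s=s*(1+d["k1"]*(s**2).sum(1,keepdims=True)); K=d["intrinsics"]
    return np.c_[s[:,0]*K[0,0]+K[0,2],s[:,1]*K[1,1]+K[1,2]]
def crop(d,x0,y0,x1,y1,f,name):
    im=d["pixels"][y0:y1,x0:x1,::-1]; cv2.imwrite(f"pics/{name}.png",cv2.resize(im,None,fx=f,fy=f,interpolation=cv2.INTER_CUBIC))
def tri(d1,u1,d2,u2):
    A=[];b=[]
    for d,u in((d1,u1),(d2,u2)):
        o,v=ray(d,u); v=v[0]/np.linalg.norm(v[0]); M=np.eye(3)-np.outer(v,v); A.append(M); b.append(M@o)
    return np.linalg.lstsq(np.vstack(A),np.hstack(b),rcond=None)[0]
def RT():
    s=robot.get_state(); return Rn.from_euler('xyz',s["eef_rot"]).as_matrix(),s["ee_pos"]
def go(p,jaw=None):
    """tool-frame offset and rotvec(deg) to TCP p pointing down with jaw axis at world angle jaw (deg, mod 180)"""
    R,t=RT(); off=R.T@(np.array(p,float)-t)
    best=None
    cands=[]
    a0=np.degrees(np.arctan2(R[1,2],R[0,2])) 
    for k in ((0,180) if jaw is not None else (0,)):
        a=np.radians((jaw if jaw is not None else a0)+k); x=np.array([0,0,-1.]); z=np.array([np.cos(a),np.sin(a),0]); y=np.cross(z,x)
        cands.append(np.degrees(Rn.from_matrix(R.T@np.c_[x,y,z]).as_rotvec()))
    cands.sort(key=np.linalg.norm)
    print("off",off.round(1).tolist(),"rot",[c.round(1).tolist() for c in cands],"n",int(np.ceil(max(np.linalg.norm(off)/41.7,np.linalg.norm(cands[0])/7.16))), "jawnow",a0.round(1))
def st():
    s=robot.get_state(); R,t=RT(); print("t",round(s["clock"],2),"p",t.round(1),"down",R[:,0].round(3),"jaw",np.degrees(np.arctan2(R[1,2],R[0,2])).round(1),"w",round(s["width"],1),"F",s["force"].round(1),"q",s["joint_pos"].round(2))
E
python3 - <<'E'
from h import *
st(); R,t=RT(); print(R.round(3))
d=img("top")
crop(d,120,160,320,330,4,"tA"); crop(d,310,160,500,340,3.3,"tB")
for n,uv,z in [("case corners",[[187,190],[283,193],[282,256],[185,252]],54),("vent",[[163,217]],82),("bowla",[[197,150]],45),("bowlb",[[372,146]],45),("bowlc",[[260,302]],42),("jar",[[277,147]],90),("caddy cover",[[134,279],[210,279],[210,318],[131,318]],39),("lid",[[388,194],[447,195],[447,285],[386,283]],13),("bars",[[354,201],[352,228],[349,255],[348,287]],18),("hammer",[[398,306]],30),("drawer",[[523,222]],200)]:
    print(n,onz(d,uv,z)[:,:2].round(0).tolist())
E
```

```text
t 0.15 p [219.1 638.  221.7] down [-0.    -0.001 -1.   ] jaw 71.0 w 87.2 F [-0.  -1.4 -0.1] q [-1.27  0.47 -0.05  1.53  0.02  1.14 -0.08]
[[-0.    -0.946  0.325]
 [-0.001  0.325  0.946]
 [-1.    -0.    -0.001]]
case corners [[645.0, 228.0], [640.0, -10.0], [481.0, -11.0], [489.0, 224.0]]
vent [[568.0, 275.0]]
bowla [[753.0, 211.0]]
bowlb [[769.0, -232.0]]
bowlc [[371.0, 40.0]]
jar [[746.0, 6.0]]
caddy cover [[424.0, 347.0], [426.0, 163.0], [332.0, 158.0], [330.0, 346.0]]
lid [[652.0, -274.0], [651.0, -424.0], [421.0, -416.0], [424.0, -266.0]]
bars [[631.0, -187.0], [561.0, -182.0], [492.0, -175.0], [412.0, -172.0]]
hammer [[366.0, -292.0]]
drawer [[536.0, -547.0]]
```

View pics/tA.png

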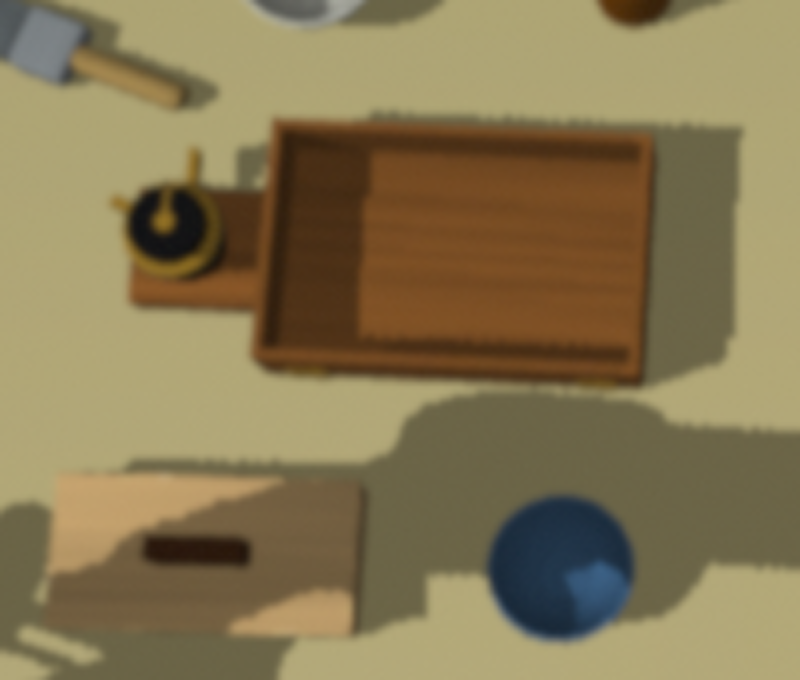

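View pics/tB.png

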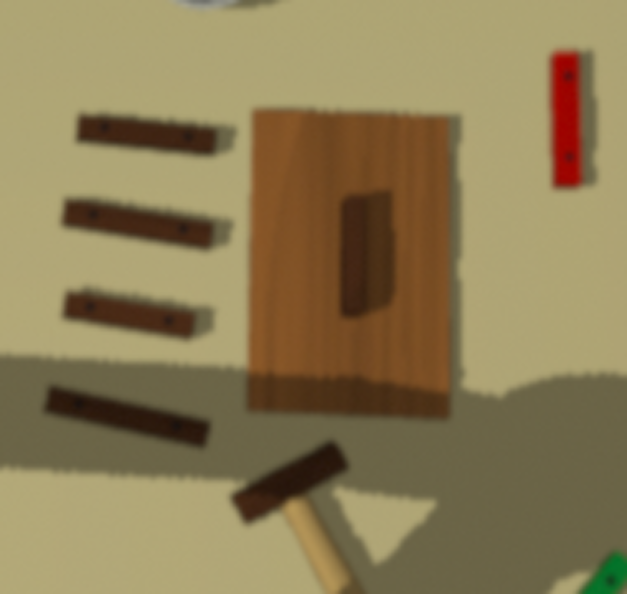

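Run:
```python
from h import *
d=img("top"); u=lambda x,y:[120+x/4,160+y/4]
print(onz(d,[u(143,551),u(250,551)],65),onz(d,[u(196,551)],65))
print("edges",onz(d,[u(58,472),u(362,483),u(352,635),u(45,630)],39))
print("nib",onz(d,[u(118,203)],67), "axis", onz(d,[u(166,221)],82))
go([378,215,230],0)
```

```text
[[376.07682373 283.85805111  65.        ]
 [376.70240522 220.87659671  65.        ]] [[376.38558975 252.66994935  65.        ]]
edges [[426.13107738 345.57926473  39.        ]
 [421.3095491  161.64548992  39.        ]
 [330.06152475 163.01389089  39.        ]
 [331.25620471 345.87908674  39.        ]]
nib [[587.26196948 313.28221312  67.        ]] axis [[572.54299599 279.31419382  82.        ]]
off [-7.7, -287.7, -348.7] rot [[71.0, -0.0, 0.0], [-109.0, -0.0, -0.0]] n 11 jawnow 71.0
```

Request:
jog_arm([
  {"fingers":-1,"offset":[-8,-288,-349],"delta_rot":[71,0,0]},
  {"fingers":-1,"offset":[-8,-288,-349],"delta_rot":[71,0,0]},
  {"fingers":-1,"offset":[-8,-288,-349],"delta_rot":[71,0,0]},
  {"fingers":-1,"offset":[-8,-288,-349],"delta_rot":[71,0,0]},
  {"fingers":-1,"offset":[-8,-288,-349],"delta_rot":[71,0,0]},
  {"fingers":-1,"offset":[-8,-288,-349],"delta_rot":[71,0,0]},
  {"fingers":-1,"offset":[-8,-288,-349],"delta_rot":[71,0,0]},
  {"fingers":-1,"offset":[-8,-288,-349],"delta_rot":[71,0,0]},
  {"fingers":-1,"offset":[-8,-288,-349],"delta_rot":[71,0,0]},
  {"fingers":-1,"offset":[-8,-288,-349],"delta_rot":[71,0,0]},
  {"fingers":-1,"offset":[-8,-288,-349],"delta_rot":[71,0,0]},
  {"fingers":-1,"offset":[-8,-288,-349],"delta_rot":[71,0,0]},
  {"fingers":-1,"offset":[-8,-288,-349],"delta_rot":[71,0,0]},
  {"fingers":-1,"offset":[-8,-288,-349],"delta_rot":[71,0,0]},
])

```text
clock: 1.42
ee_pos: [378.1, 215.4, 230.7]
eef_rot: [1.4, 1.57, 1.402]
force: [0.7, 0.1, -0.2]
width: 87.4
```

Run:
```python
from h import *
st(); d=img("wrist","w1")
R,t=RT(); print(proj(d,t), proj(d,[378,253,65]),proj(d,[568,277,67]))
T=d["pose"]; print("cam in tool", R.T@(T[:3,3]-t), (R.T@T[:3,:3]).round(3).tolist())
```

```text
t 1.42 p [378.1 215.4 230.7] down [ 0.     0.001 -1.   ] jaw 0.1 w 87.4 F [ 0.7  0.1 -0.2] q [-0.94  0.05  0.34  2.08 -0.02  1.02 -0.59]
[[324.21721214 297.52044061]] [[324.96867447 168.69036681]] [[581.94793602 136.64796759]]
cam in tool [-162.80211015   65.42831957    0.63704105] [[-0.0, -0.24, 0.971], [-0.003, -0.971, -0.24], [1.0, -0.003, -0.001]]
```

View pics/w1.png

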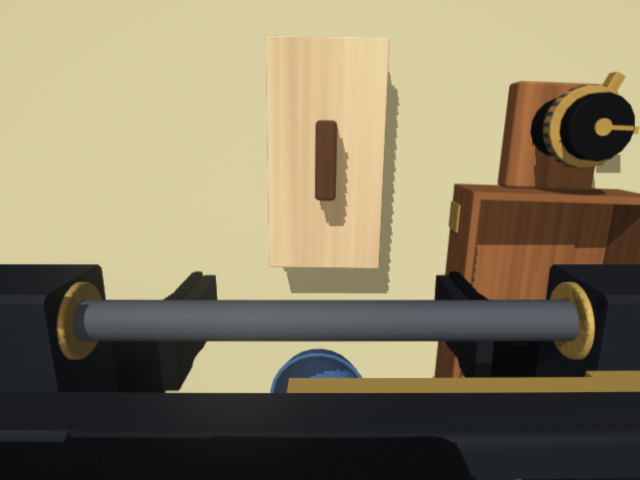

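The wrist view shows the cover, with corners near (266,38), (388,39), (380,267) and (269,267). Its handle is at about (326,160). The vent's nib is at (612,82) and the collar centre at (603,127).

Run:
```python
from h import *
d=img("wrist")
im=cv2.cvtColor(d["pixels"],cv2.COLOR_RGB2HSV)
roi=im[30:275,255:400]; g=d["pixels"][30:275,255:400].astype(int)
m=((g.sum(2)<200)&(g[:,:,0]>g[:,:,2]+8)).astype(np.uint8)
c=max(cv2.findContours(m,0,2)[0],key=cv2.contourArea); r=cv2.minAreaRect(c); b=cv2.boxPoints(r)+[255,30]
print("handle",b.round(1).tolist()); P=onz(d,b,65); print(P.round(1).tolist(),P.mean(0).round(1))
P=onz(d,[[266,38],[388,39],[380,267],[269,267]],39); print("cover",P.round(1).tolist(),P.mean(0))
# case rim / vent
print("axis", onz(d,[[603,127]],82), "nib", onz(d,[[612,82]],67))
```

```text
handle [[317.0, 200.0], [317.0, 124.0], [336.0, 124.0], [336.0, 200.0]]
[[371.6, 229.7, 65.0], [371.8, 286.1, 65.0], [385.8, 286.1, 65.0], [386.2, 229.7, 65.0]] [378.8 257.9  65. ]
cover [[332.7, 349.8, 39.0], [425.4, 349.2, 39.0], [425.0, 167.7, 39.0], [329.8, 167.5, 39.0]] [378.24540272 258.54750627  39.        ]
axis [[572.88107659 284.68544124  82.        ]] nib [[584.108588   316.30302316  67.        ]]
```

Run:
```python
from h import *
go([378.6,256,43],0)
```

```text
off [187.5, 39.8, 1.0] rot [[0.2, -0.0, -0.0], [-179.8, 0.0, -0.0]] n 5 jawnow 0.2
```

Request:
jog_arm([
  {"fingers":0,"offset":[40,40,1],"delta_rot":[0,0,0]},
  {"fingers":0,"offset":[80,40,1],"delta_rot":[0,0,0]},
  {"fingers":0,"offset":[120,40,1],"delta_rot":[0,0,0]},
  {"fingers":0,"offset":[155,40,1],"delta_rot":[0,0,0]},
  {"fingers":0,"offset":[187,40,1],"delta_rot":[0,0,0]},
  {"fingers":0,"offset":[187,40,1],"delta_rot":[0,0,0]},
  {"fingers":1,"offset":[187,40,1],"delta_rot":[0,0,0]},
  {"fingers":1,"offset":[187,40,1],"delta_rot":[0,0,0]},
  {"fingers":1,"offset":[187,40,1],"delta_rot":[0,0,0]},
  {"fingers":1,"offset":[187,40,1],"delta_rot":[0,0,0]},
  {"fingers":1,"offset":[187,40,1],"delta_rot":[0,0,0]},
  {"fingers":1,"offset":[187,40,1],"delta_rot":[0,0,0]},
])

```text
clock: 2.52
ee_pos: [379.1, 255.0, 43.8]
eef_rot: [1.417, 1.57, 1.418]
force: [-0.0, -0.9, -0.6]
width: 15.9
```

Run:
```python
from h import *
st(); go([378.6,256,110]); go([455,470,110]); go([455,470,12])
```

```text
t 2.52 p [379.1 255.   43.8] down [ 0.  0. -1.] jaw 0.1 w 15.9 F [-0.  -0.9 -0.6] q [-0.9   0.39  0.27  2.21 -0.19  0.57 -0.5 ]
off [-66.2, 1.0, -0.5] rot [[0.0, 0.0, -0.0]] n 2 jawnow 0.1
off [-66.1, 214.9, 76.2] rot [[0.0, 0.0, -0.0]] n 6 jawnow 0.1
off [31.9, 214.9, 76.2] rot [[0.0, 0.0, -0.0]] n 6 jawnow 0.1
```

Request:
jog_arm([
  {"fingers":1,"offset":[-20,0,0],"delta_rot":[0,0,0]},
  {"fingers":1,"offset":[-55,0,0],"delta_rot":[0,0,0]},
  {"fingers":1,"offset":[-62,30,12],"delta_rot":[0,0,0]},
  {"fingers":1,"offset":[-62,65,25],"delta_rot":[0,0,0]},
  {"fingers":1,"offset":[-62,102,37],"delta_rot":[0,0,0]},
  {"fingers":1,"offset":[-62,140,50],"delta_rot":[0,0,0]},
  {"fingers":1,"offset":[-62,178,63],"delta_rot":[0,0,0]},
  {"fingers":1,"offset":[-62,205,72],"delta_rot":[0,0,0]},
  {"fingers":1,"offset":[-50,215,76],"delta_rot":[0,0,0]},
  {"fingers":1,"offset":[-20,215,76],"delta_rot":[0,0,0]},
  {"fingers":1,"offset":[10,215,76],"delta_rot":[0,0,0]},
  {"fingers":1,"offset":[24,215,76],"delta_rot":[0,0,0]},
  {"fingers":1,"offset":[30,215,76],"delta_rot":[0,0,0]},
  {"fingers":1,"offset":[32.5,215,76],"delta_rot":[0,0,0]},
  {"fingers":1,"offset":[32.5,215,76],"delta_rot":[0,0,0]},
])

```text
clock: 3.77
ee_pos: [455.2, 469.8, 11.6]
eef_rot: [1.391, 1.571, 1.391]
force: [0.1, 1.4, -1.4]
width: 15.8
```

Run:
```python
from h import *
st(); d=img("top"); crop(d,80,160,280,330,3,"tC")
```

```text
t 3.77 p [455.2 469.8  11.6] down [ 0.  0. -1.] jaw 0.0 w 15.8 F [ 0.1  1.4 -1.4] q [-1.03  0.67  0.23  1.76 -0.22  0.73 -0.68]
```

View pics/tC.png

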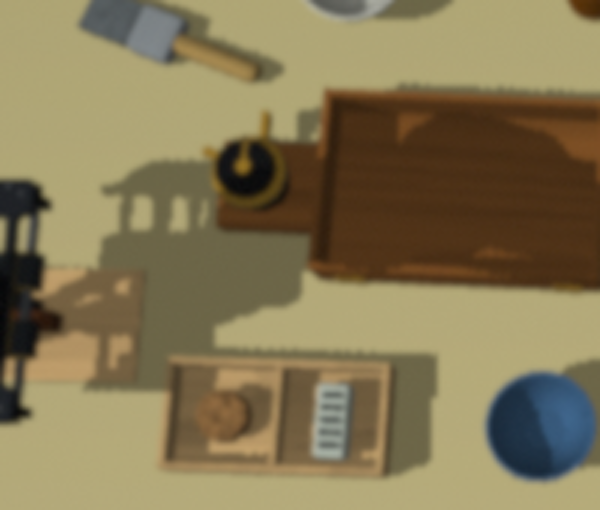

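Run:
```python
from h import *
d=img("top"); print(onz(d,[[190.3,300.7]],29)); go([450,209,200],90)
```

```text
[[373.6627436  209.80737892  29.        ]]
off [-188.2, -261.1, -5.7] rot [[-90.0, 0.2, -0.0], [90.0, -0.0, -0.2]] n 13 jawnow 0.0
```

Request:
jog_arm([
  {"fingers":1,"offset":[1,0,0],"delta_rot":[0,0,0]},
  {"fingers":0.2,"offset":[1,0,0],"delta_rot":[0,0,0]},
  {"fingers":0.2,"offset":[1,0,0],"delta_rot":[0,0,0]},
  {"fingers":0.2,"offset":[1,0,0],"delta_rot":[0,0,0]},
  {"fingers":0,"offset":[-30,0,0],"delta_rot":[0,0,0]},
  {"fingers":0,"offset":[-70,0,0],"delta_rot":[0,0,0]},
  {"fingers":0,"offset":[-110,-20,0],"delta_rot":[-7,0,0]},
  {"fingers":0,"offset":[-150,-40,0],"delta_rot":[-14,0,0]},
  {"fingers":0,"offset":[-188,-60,0],"delta_rot":[-21,0,0]},
  {"fingers":0,"offset":[-188,-95,0],"delta_rot":[-28,0,0]},
  {"fingers":0,"offset":[-188,-130,-2],"delta_rot":[-35,0,0]},
  {"fingers":0,"offset":[-188,-165,-3],"delta_rot":[-42,0,0]},
  {"fingers":0,"offset":[-188,-200,-4],"delta_rot":[-49,0,0]},
  {"fingers":0,"offset":[-188,-230,-5],"delta_rot":[-56,0,0]},
  {"fingers":0,"offset":[-188,-261,-6],"delta_rot":[-63,0,0]},
  {"fingers":0,"offset":[-188,-261,-6],"delta_rot":[-70,0,0]},
  {"fingers":0,"offset":[-188,-261,-6],"delta_rot":[-77,0,0]},
  {"fingers":0,"offset":[-188,-261,-6],"delta_rot":[-84,0,0]},
  {"fingers":0,"offset":[-188,-261,-6],"delta_rot":[-90,0,0]},
  {"fingers":0,"offset":[-188,-261,-6],"delta_rot":[-90,0,0]},
])

```text
clock: 5.53
ee_pos: [449.4, 208.7, 199.4]
eef_rot: [-0.844, 1.57, 0.728]
force: [-0.1, -0.5, 0.1]
width: 43.3
```

Run:
```python
from h import *
st(); d=img("wrist","w2"); d=img("top","t2")
```

```text
t 5.53 p [449.4 208.7 199.4] down [ 0.001  0.001 -1.   ] jaw 90.1 w 43.3 F [-0.1 -0.5  0.1] q [-0.59  0.2   0.08  1.98 -0.02  0.96  1.07]
```

View pics/w2.png

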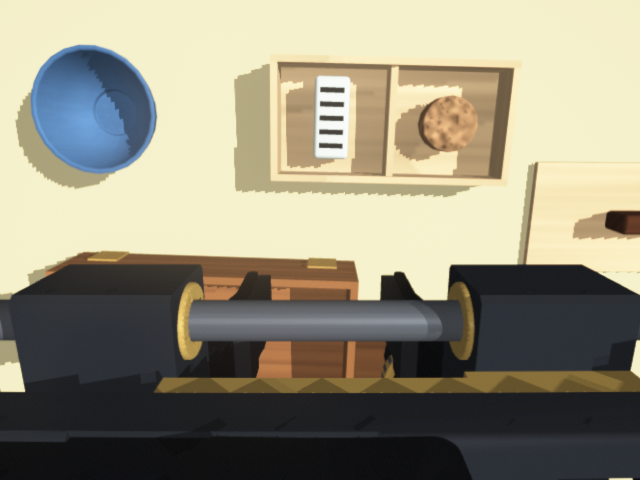

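View pics/t2.png

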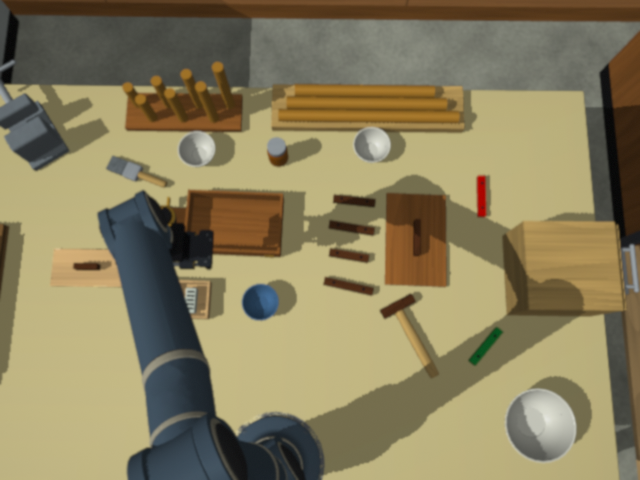

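Cover lies flat on the bench. The cartridge shows at about (332,117) in the wrist view, and the cork is in the other pocket at (449,124).

Run:
```python
from h import *
d=img("wrist"); p=d["pixels"].astype(int); x0,y0,x1,y1=285,60,385,175
g=p[y0:y1,x0:x1]; m=((g.max(2)-g.min(2)<25)).astype(np.uint8)
m=cv2.morphologyEx(m,cv2.MORPH_OPEN,np.ones((3,3)))
c=max(cv2.findContours(m,0,2)[0],key=cv2.contourArea); r=cv2.minAreaRect(c); b=cv2.boxPoints(r)+[x0,y0]; print(b.round(0).tolist())
P=onz(d,b,29); C=P.mean(0); print(P.round(1).tolist(),C)
print("caddy", onz(d,[[270,56],[519,62],[508,184],[271,182]],33).round(1).tolist())
go([C[0],C[1],14],90)
```

```text
[[312.0, 158.0], [314.0, 75.0], [349.0, 76.0], [347.0, 159.0]]
[[405.3, 199.8, 29.0], [346.1, 201.6, 29.0], [346.6, 226.7, 29.0], [405.9, 226.0, 29.0]] [375.94910081 213.5337071   29.        ]
caddy [[333.3, 170.5, 33.0], [337.6, 348.4, 33.0], [425.0, 348.7, 33.0], [422.9, 168.3, 33.0]]
off [185.2, 73.4, 4.5] rot [[-0.1, 0.0, 0.0], [179.9, 0.0, -0.0]] n 5 jawnow 89.9
```

Request:
jog_arm([
  {"fingers":0,"offset":[30,30,5],"delta_rot":[0,0,0]},
  {"fingers":0,"offset":[60,60,5],"delta_rot":[0,0,0]},
  {"fingers":0,"offset":[95,73,5],"delta_rot":[0,0,0]},
  {"fingers":0,"offset":[125,73,5],"delta_rot":[0,0,0]},
  {"fingers":0,"offset":[155,73,5],"delta_rot":[0,0,0]},
  {"fingers":0,"offset":[175,73,5],"delta_rot":[0,0,0]},
  {"fingers":0,"offset":[185,73,5],"delta_rot":[0,0,0]},
  {"fingers":1,"offset":[185,73,5],"delta_rot":[0,0,0]},
  {"fingers":1,"offset":[185,73,5],"delta_rot":[0,0,0]},
  {"fingers":1,"offset":[185,73,5],"delta_rot":[0,0,0]},
  {"fingers":1,"offset":[185,73,5],"delta_rot":[0,0,0]},
  {"fingers":1,"offset":[185,73,5],"delta_rot":[0,0,0]},
  {"fingers":1,"offset":[150,73,5],"delta_rot":[0,0,0]},
  {"fingers":1,"offset":[110,73,5],"delta_rot":[0,0,0]},
  {"fingers":1,"offset":[80,73,5],"delta_rot":[0,0,0]},
  {"fingers":1,"offset":[80,73,5],"delta_rot":[0,0,0]},
])

```text
clock: 7.02
ee_pos: [379.8, 216.1, 124.9]
eef_rot: [-0.939, 1.558, 0.632]
force: [0.8, 0.4, -0.4]
width: 26.0
```

Run:
```python
from h import *
st(); d=img("wrist","w3"); d=img("top")
crop(d,120,180,320,280,4,"t3")
```

```text
t 7.02 p [379.8 216.1 124.9] down [ 0.01   0.008 -1.   ] jaw 90.0 w 26.0 F [ 0.8  0.4 -0.4] q [-0.65  0.2   0.05  2.19 -0.01  0.74  0.97]
```

View pics/w3.png

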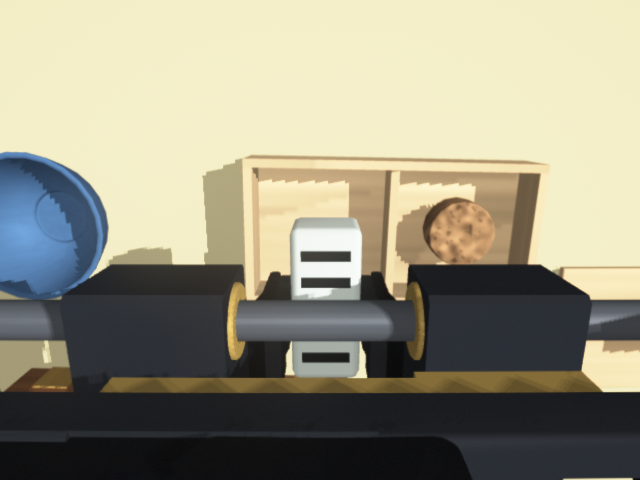

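View pics/t3.png

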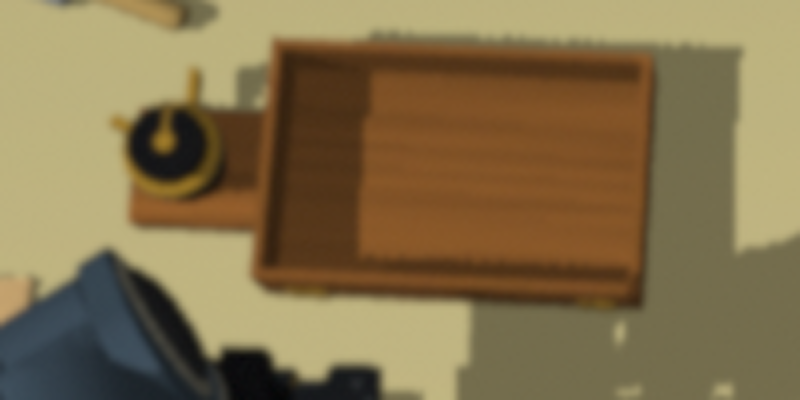

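Run:
```python
from h import *
d=img("top"); u=lambda x,y:[120+x/4,180+y/4]
P=onz(d,[u(275,42),u(654,55),u(641,288),u(256,268)],54); print(P.round(1).tolist(),P.mean(0))
P=onz(d,[u(293,58),u(640,68),u(628,276),u(274,260)],54); print(P.round(1).tolist(),P.mean(0))
P=onz(d,[u(165,142)],82);print(P)
```

```text
[[643.5, 223.9, 54.0], [637.7, -10.8, 54.0], [491.0, -6.3, 54.0], [500.9, 227.2, 54.0]] [568.27588981 108.48922459  54.        ]
[[633.3, 212.2, 54.0], [629.3, -2.3, 54.0], [498.3, 1.7, 54.0], [505.9, 216.6, 54.0]] [566.7169246  107.04367917  54.        ]
[[571.91719281 279.87174663  82.        ]]
```

Run:
```python
from h import *
go([625,150,200],88.7)
```

```text
off [-80.5, -249.0, -63.8] rot [[1.3, 0.0, 0.0], [-178.7, -0.1, 0.1]] n 7 jawnow 90.0
```

Request:
jog_arm([
  {"fingers":1,"offset":[-30,-10,0],"delta_rot":[1,0,0]},
  {"fingers":1,"offset":[-60,-35,0],"delta_rot":[1,0,0]},
  {"fingers":1,"offset":[-80,-70,-15],"delta_rot":[1,0,0]},
  {"fingers":1,"offset":[-80,-105,-25],"delta_rot":[1.3,0,0]},
  {"fingers":1,"offset":[-80,-145,-35],"delta_rot":[1.3,0,0]},
  {"fingers":1,"offset":[-80,-180,-45],"delta_rot":[1.3,0,0]},
  {"fingers":1,"offset":[-80,-215,-55],"delta_rot":[1.3,0,0]},
  {"fingers":1,"offset":[-80,-240,-62],"delta_rot":[1.3,0,0]},
  {"fingers":1,"offset":[-80,-249,-64],"delta_rot":[1.3,0,0]},
  {"fingers":1,"offset":[-80,-249,-64],"delta_rot":[1.3,0,0]},
])

```text
clock: 8.0
ee_pos: [626.1, 148.4, 196.5]
eef_rot: [2.184, 1.567, -2.553]
force: [-0.3, -0.1, -0.5]
width: 25.2
```

Run:
```python
from h import *
st(); d=img("wrist","w4")
```

```text
t 8.0 p [626.1 148.4 196.5] down [-0.003 -0.002 -1.   ] jaw 88.6 w 25.2 F [-0.3 -0.1 -0.5] q [-0.41  0.44  0.16  1.65 -0.07  1.06  1.31]
```

View pics/w4.png

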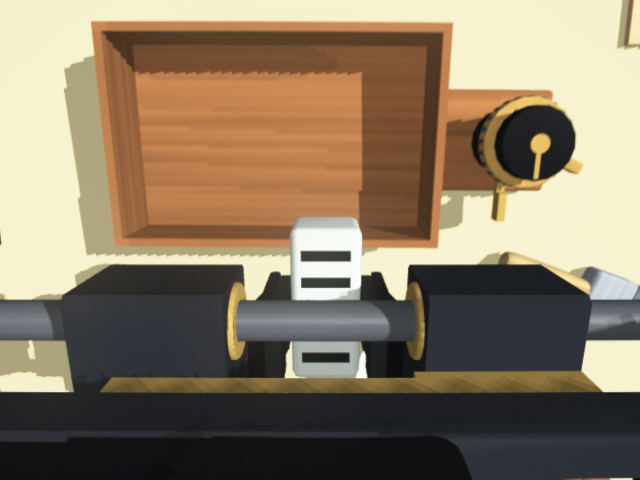

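Run:
```python
from h import *
d=img("wrist")
P=onz(d,[[93,24],[452,24],[438,247],[116,246]],54); print(P.round(1).tolist(),P.mean(0))
print(onz(d,[[540,143],[537,178]],82), onz(d,[[573,164]],67), onz(d,[[501,219],[501,190]],23))
top=img("top"); print(tri(d,[540,143],top,[120+165/4,180+142/4]))
```

```text
[[487.5, 1.2, 54.0], [493.7, 235.8, 54.0], [644.1, 232.0, 54.0], [637.8, -3.9, 54.0]] [565.77227861 116.2909511   54.        ]
[[570.09271531 286.59942899  82.        ]
 [592.0712958  286.65685667  82.        ]] [[584.92589037 317.44842889  67.        ]] [[630.76478613 289.43382611  23.        ]
 [607.61699398 287.78966998  23.        ]]
[568.29176603 275.83718708 101.37754255]
```

```bash
cat >> h.py <<'E'
C=np.array([565.8,116.3]); yaw=np.radians(-1.45)
def cs(x,y): return (C+np.array([x*np.cos(yaw)-y*np.sin(yaw), x*np.sin(yaw)+y*np.cos(yaw)])).tolist()
E
python3 - <<'E'
from h import *
print(cs(0,78),cs(0,170)); go(cs(0,78)+[120],88.55);go(cs(0,78)+[17],88.55)
E
```

```text
[567.7737566835112, 194.27502346619906] [570.10177738714, 286.24556396479284]
off [78.0, 56.1, 42.1] rot [[0.3, 0.0, -0.2], [-179.7, 0.3, 0.0]] n 3 jawnow 88.8
off [181.0, 55.7, 42.1] rot [[0.3, 0.0, -0.2], [-179.7, 0.3, 0.0]] n 5 jawnow 88.8
```

Request:
jog_arm([
  {"fingers":1,"offset":[40,25,20],"delta_rot":[0,0,0]},
  {"fingers":1,"offset":[70,50,38],"delta_rot":[0,0,0]},
  {"fingers":1,"offset":[85,56,42],"delta_rot":[0,0,0]},
  {"fingers":1,"offset":[110,56,42],"delta_rot":[0,0,0]},
  {"fingers":1,"offset":[140,56,42],"delta_rot":[0,0,0]},
  {"fingers":1,"offset":[165,56,42],"delta_rot":[0,0,0]},
  {"fingers":1,"offset":[178,56,42],"delta_rot":[0,0,0]},
  {"fingers":1,"offset":[181,56,42],"delta_rot":[0,0,0]},
  {"fingers":1,"offset":[181,56,42],"delta_rot":[0,0,0]},
])

```text
clock: 8.9
ee_pos: [569.2, 193.8, 18.0]
eef_rot: [1.507, 1.57, 3.057]
force: [1.3, -0.4, -0.6]
width: 25.3
```

Run:
```python
from h import *
st(); go([525,-250,220],0)
```

```text
t 8.9 p [569.2 193.8  18. ] down [-0.001  0.    -1.   ] jaw 88.8 w 25.3 F [ 1.3 -0.4 -0.6] q [-0.48  0.59  0.11  1.88 -0.1   0.67  1.24]
off [-202.0, 35.2, -444.6] rot [[88.8, -0.1, -0.1], [-91.2, 0.1, -0.1]] n 13 jawnow 88.8
```

Request:
jog_arm([
  {"fingers":0.2,"offset":[1,0,0],"delta_rot":[0,0,0]},
  {"fingers":0.2,"offset":[1,0,0],"delta_rot":[0,0,0]},
  {"fingers":0.2,"offset":[1,0,0],"delta_rot":[0,0,0]},
  {"fingers":0.2,"offset":[-20,0,0],"delta_rot":[0,0,0]},
  {"fingers":0.2,"offset":[-60,0,0],"delta_rot":[0,0,0]},
  {"fingers":0.2,"offset":[-100,0,0],"delta_rot":[0,0,0]},
  {"fingers":0,"offset":[-140,0,0],"delta_rot":[0,0,0]},
  {"fingers":0,"offset":[-160,2,-30],"delta_rot":[7,0,0]},
  {"fingers":0,"offset":[-180,5,-65],"delta_rot":[14,0,0]},
  {"fingers":0,"offset":[-200,8,-100],"delta_rot":[21,0,0]},
  {"fingers":0,"offset":[-202,11,-140],"delta_rot":[28,0,0]},
  {"fingers":0,"offset":[-202,14,-180],"delta_rot":[35,0,0]},
  {"fingers":0,"offset":[-202,17,-220],"delta_rot":[42,0,0]},
  {"fingers":0,"offset":[-202,20,-260],"delta_rot":[49,0,0]},
  {"fingers":0,"offset":[-202,23,-300],"delta_rot":[56,0,0]},
  {"fingers":0,"offset":[-202,26,-340],"delta_rot":[63,0,0]},
  {"fingers":0,"offset":[-202,29,-380],"delta_rot":[70,0,0]},
  {"fingers":0,"offset":[-202,32,-415],"delta_rot":[77,0,0]},
  {"fingers":0,"offset":[-202,35,-445],"delta_rot":[84,0,0]},
  {"fingers":0,"offset":[-202,35,-445],"delta_rot":[89,0,0]},
])

```text
clock: 10.57
ee_pos: [523.1, -259.3, 221.8]
eef_rot: [-1.176, 1.565, -1.196]
force: [0.2, -0.5, -0.0]
width: 43.6
```

Run:
```python
from h import *
st(); d=img("wrist","w5");d=img("top","t5")
```

```text
t 10.57 p [ 523.1 -259.3  221.8] down [ 0.002 -0.005 -1.   ] jaw -1.2 w 43.6 F [ 0.2 -0.5 -0. ] q [-0.1   0.36  0.63  1.79 -0.23  1.07  0.59]
```

View pics/w5.png

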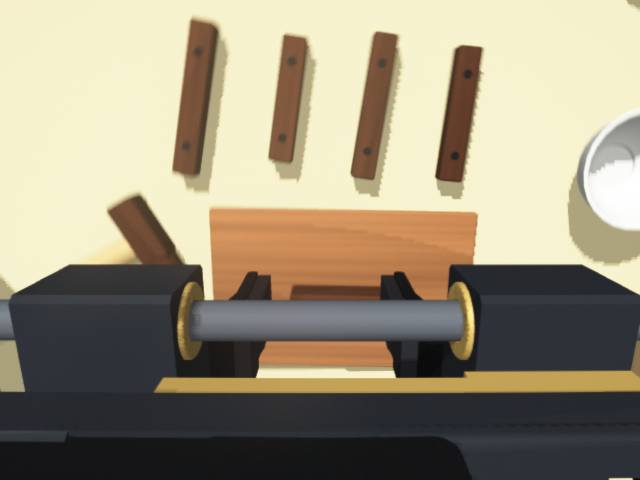

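View pics/t5.png

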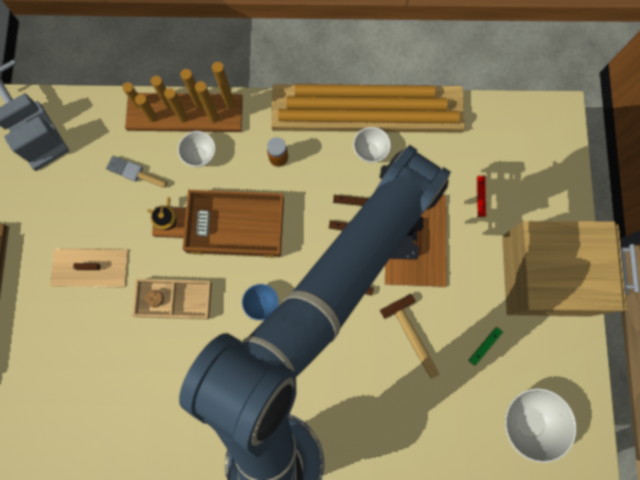

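Cartridge is in the case at (203,222) in the top view. The wrist view shows all four bars, at about (195,97), (288,98), (374,105) and (460,113).

```bash
cat >> h.py <<'E'
def bars(d,x0=0,y0=0,x1=640,y1=262,z=18,amin=600):
    g=d["pixels"][y0:y1,x0:x1].astype(int)
    m=((g[:,:,0]<135)&(g[:,:,0]>g[:,:,2]+12)&(g[:,:,0]-g[:,:,1]<60)).astype(np.uint8)
    m=cv2.morphologyEx(m,cv2.MORPH_CLOSE,np.ones((7,7))); m=cv2.morphologyEx(m,cv2.MORPH_OPEN,np.ones((5,5)))
    out=[]
    for c in cv2.findContours(m,0,2)[0]:
        if cv2.contourArea(c)<amin: continue
        r=cv2.minAreaRect(c); b=cv2.boxPoints(r)+[x0,y0]; P=onz(d,b,z)
        e=[P[1]-P[0],P[2]-P[1]]; e.sort(key=np.linalg.norm); L=e[1]; W=e[0]
        a=np.degrees(np.arctan2(L[1],L[0]))%180
        print("px",np.mean(b,0).round(0),"c",P.mean(0).round(1)[:2],"len",np.linalg.norm(L).round(1),"wid",np.linalg.norm(W).round(1),"long ang",a.round(1),"jaw",(a-90).round(1))
E
python3 - <<'E'
from h import *
d=img("wrist"); bars(d)
E
```

```text
px [140. 239.] c [ 363.7 -278.7] len 61.5 wid 35.6 long ang 118.1 jaw 28.1
px [456. 124.] c [ 633.1 -184.7] len 107.2 wid 22.7 long ang 84.2 jaw -5.8
px [286. 109.] c [ 494.5 -171.8] len 98.2 wid 20.0 long ang 80.9 jaw -9.1
px [372. 116.] c [ 563.7 -178.3] len 114.2 wid 20.2 long ang 80.7 jaw -9.3
px [194. 108.] c [ 419.  -171.1] len 122.4 wid 22.4 long ang 77.7 jaw -12.3
```

Run:
```python
from h import *
st();go([563.7,-178.3,50],-9.3); go([563.7,-178.3,4],-9.3)
```

```text
t 10.72 p [ 525.7 -250.8  220.5] down [ 0.001  0.    -1.   ] jaw -0.2 w 43.3 F [-0.2  0.4  0.4] q [-0.1   0.36  0.62  1.79 -0.23  1.07  0.6 ]
off [170.6, 72.6, 37.7] rot [[9.1, 0.1, -0.0], [-170.9, 0.0, 0.1]] n 5 jawnow -0.2
off [216.6, 72.6, 37.6] rot [[9.1, 0.1, -0.0], [-170.9, 0.0, 0.1]] n 6 jawnow -0.2
```

Request:
jog_arm([
  {"fingers":0,"offset":[35,15,8],"delta_rot":[4,0,0]},
  {"fingers":0,"offset":[65,35,18],"delta_rot":[9,0,0]},
  {"fingers":0,"offset":[95,55,28],"delta_rot":[9,0,0]},
  {"fingers":0,"offset":[125,72,37.5],"delta_rot":[9,0,0]},
  {"fingers":0,"offset":[160,72.5,37.5],"delta_rot":[9,0,0]},
  {"fingers":0,"offset":[190,72.5,37.5],"delta_rot":[9,0,0]},
  {"fingers":0,"offset":[210,72.5,37.5],"delta_rot":[9,0,0]},
  {"fingers":0,"offset":[216.5,72.5,37.5],"delta_rot":[9,0,0]},
  {"fingers":0,"offset":[216.5,72.5,37.5],"delta_rot":[9,0,0]},
  {"fingers":1,"offset":[216.5,72.5,37.5],"delta_rot":[9,0,0]},
  {"fingers":1,"offset":[216.5,72.5,37.5],"delta_rot":[9,0,0]},
  {"fingers":1,"offset":[216.5,72.5,37.5],"delta_rot":[9,0,0]},
  {"fingers":1,"offset":[216.5,72.5,37.5],"delta_rot":[9,0,0]},
  {"fingers":1,"offset":[216.5,72.5,37.5],"delta_rot":[9,0,0]},
])

```text
clock: 11.88
ee_pos: [563.9, -178.6, 4.3]
eef_rot: [0.121, 1.569, -0.04]
force: [-0.6, 0.6, 3.4]
width: 19.8
```

Run:
```python
from h import *
st(); go(cs(0,-75)+[110],88.55); go(cs(0,-75)+[11],88.55)
```

```text
t 11.88 p [ 563.9 -178.6    4.3] down [ 0.002 -0.    -1.   ] jaw -9.2 w 19.8 F [-0.6  0.6  3.4] q [-0.11  0.65  0.48  1.93 -0.46  0.67  0.49]
off [-105.7, 217.1, -35.1] rot [[82.2, 0.1, -0.1], [-97.8, 0.1, 0.1]] n 12 jawnow -9.2
off [-6.7, 217.1, -35.3] rot [[82.2, 0.1, -0.1], [-97.8, 0.1, 0.1]] n 12 jawnow -9.2
```

Request:
jog_arm([
  {"fingers":1,"offset":[-25,0,0],"delta_rot":[0,0,0]},
  {"fingers":1,"offset":[-60,0,0],"delta_rot":[0,0,0]},
  {"fingers":1,"offset":[-95,20,-4],"delta_rot":[7,0,0]},
  {"fingers":1,"offset":[-110,45,-8],"delta_rot":[14,0,0]},
  {"fingers":1,"offset":[-110,70,-12],"delta_rot":[21,0,0]},
  {"fingers":1,"offset":[-110,95,-16],"delta_rot":[28,0,0]},
  {"fingers":1,"offset":[-110,120,-20],"delta_rot":[35,0,0]},
  {"fingers":1,"offset":[-110,145,-24],"delta_rot":[42,0,0]},
  {"fingers":1,"offset":[-110,170,-28],"delta_rot":[49,0,0]},
  {"fingers":1,"offset":[-110,195,-32],"delta_rot":[56,0,0]},
  {"fingers":1,"offset":[-110,217,-35],"delta_rot":[63,0,0]},
  {"fingers":1,"offset":[-110,217,-35],"delta_rot":[70,0,0]},
  {"fingers":1,"offset":[-110,217,-35],"delta_rot":[77,0,0]},
  {"fingers":1,"offset":[-110,217,-35],"delta_rot":[82.2,0,0]},
  {"fingers":1,"offset":[-110,217,-35],"delta_rot":[82.2,0,0]},
  {"fingers":1,"offset":[-110,217,-35],"delta_rot":[82.2,0,0]},
])

```text
clock: 13.22
ee_pos: [563.5, 41.4, 113.5]
eef_rot: [-0.643, 1.571, -2.237]
force: [0.4, -0.7, -0.5]
width: 19.9
```

Run:
```python
from h import *
st(); go(cs(0,-75)+[11],88.55); d=img("wrist","w6")
```

```text
t 13.22 p [563.5  41.4 113.5] down [-0. -0. -1.] jaw -91.3 w 19.9 F [ 0.4 -0.7 -0.5] q [-0.85  0.59  0.97  1.95 -0.61  0.93 -1.16]
off [102.5, 0.4, 0.0] rot [[0.2, 0.0, 0.0], [-179.8, -0.0, 0.0]] n 3 jawnow -91.3
```

View pics/w6.png

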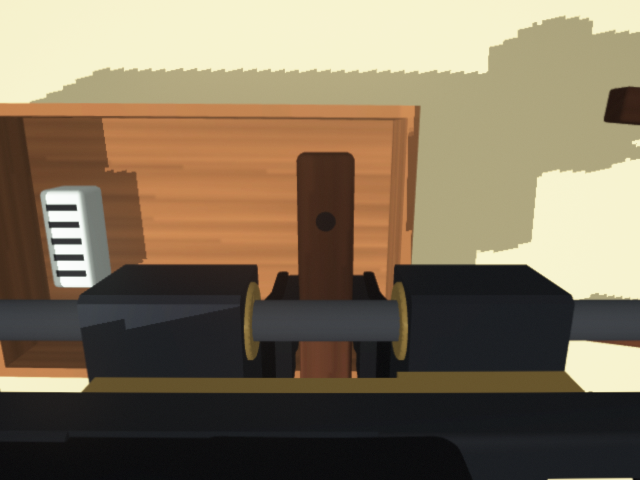

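Request:
jog_arm([
  {"fingers":1,"offset":[35,0,0],"delta_rot":[0,0,0]},
  {"fingers":1,"offset":[65,0,0],"delta_rot":[0,0,0]},
  {"fingers":1,"offset":[90,0,0],"delta_rot":[0,0,0]},
  {"fingers":1,"offset":[102,0,0],"delta_rot":[0,0,0]},
  {"fingers":1,"offset":[102.5,0,0],"delta_rot":[0,0,0]},
  {"fingers":0.4,"offset":[102.5,0,0],"delta_rot":[0,0,0]},
  {"fingers":0.4,"offset":[102.5,0,0],"delta_rot":[0,0,0]},
  {"fingers":0.4,"offset":[102.5,0,0],"delta_rot":[0,0,0]},
  {"fingers":0.4,"offset":[80,0,0],"delta_rot":[0,0,0]},
  {"fingers":0.4,"offset":[40,0,0],"delta_rot":[0,0,0]},
  {"fingers":0,"offset":[0,0,0],"delta_rot":[0,0,0]},
  {"fingers":0,"offset":[0,0,0],"delta_rot":[0,0,0]},
])

```text
clock: 14.27
ee_pos: [568.6, 40.1, 120.8]
eef_rot: [1.72, 1.558, 0.124]
force: [1.1, -0.1, -0.5]
width: 32.8
```

Run:
```python
from h import *
st(); d=img("wrist","w7"); go([540,-250,180],-9)
```

```text
t 14.27 p [568.6  40.1 120.8] down [ 0.013  0.002 -1.   ] jaw -91.5 w 32.8 F [ 1.1 -0.1 -0.5] q [-0.85  0.58  0.98  1.94 -0.61  0.94 -1.16]
off [-62.8, -19.0, 291.4] rot [[-82.4, 0.3, -0.5], [97.6, -0.5, -0.3]] n 12 jawnow -91.4
```

View pics/w7.png

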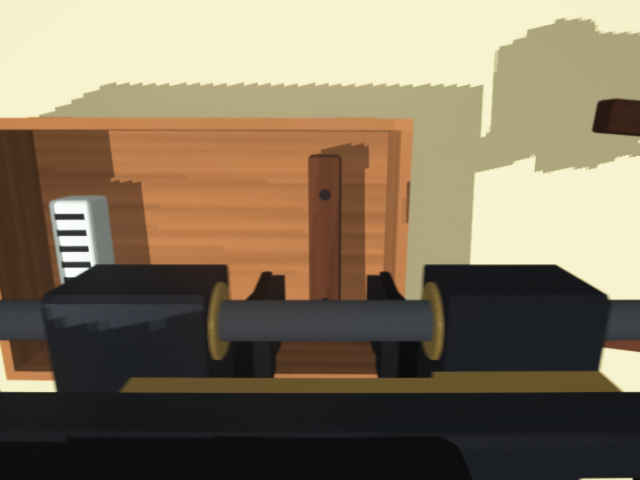

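Request:
jog_arm([
  {"fingers":0,"offset":[-20,-2,25],"delta_rot":[-7,0,0]},
  {"fingers":0,"offset":[-30,-4,55],"delta_rot":[-14,0,0]},
  {"fingers":0,"offset":[-40,-6,85],"delta_rot":[-21,0,0]},
  {"fingers":0,"offset":[-50,-8,115],"delta_rot":[-28,0,0]},
  {"fingers":0,"offset":[-60,-10,145],"delta_rot":[-35,0,0]},
  {"fingers":0,"offset":[-60,-12,175],"delta_rot":[-42,0,0]},
  {"fingers":0,"offset":[-60,-14,205],"delta_rot":[-49,0,0]},
  {"fingers":0,"offset":[-60,-16,235],"delta_rot":[-56,0,0]},
  {"fingers":0,"offset":[-60,-18,265],"delta_rot":[-63,0,0]},
  {"fingers":0,"offset":[-60,-19,291],"delta_rot":[-70,0,0]},
  {"fingers":0,"offset":[-60,-19,291],"delta_rot":[-77,0,0]},
  {"fingers":0,"offset":[-60,-19,291],"delta_rot":[-82.4,0,0]},
  {"fingers":0,"offset":[-60,-19,291],"delta_rot":[-82.4,0,0]},
  {"fingers":0,"offset":[-60,-19,291],"delta_rot":[-82.4,0,0]},
])

```text
clock: 15.48
ee_pos: [536.9, -248.9, 173.1]
eef_rot: [2.251, 1.57, 2.091]
force: [-0.4, -0.7, -0.2]
width: 43.6
```

Run:
```python
from h import *
st(); d=img("wrist","w8"); bars(d); go([631,-184,4],-6)
```

```text
t 15.48 p [ 536.9 -248.9  173.1] down [-0.001  0.001 -1.   ] jaw -9.2 w 43.6 F [-0.4 -0.7 -0.2] q [-0.13  0.44  0.65  1.82 -0.31  0.99  0.5 ]
px [250. 123.] c [ 494.8 -172.1] len 98.6 wid 21.0 long ang 81.2 jaw -8.8
px [147. 138.] c [ 419.8 -171.2] len 123.1 wid 24.5 long ang 78.6 jaw -11.4
px [445. 108.] c [ 633.1 -184.9] len 107.2 wid 21.8 long ang 84.9 jaw -5.1
off [169.1, 78.7, 82.6] rot [[-3.2, -0.0, -0.0], [176.8, -0.1, 0.1]] n 5 jawnow -9.2
```

View pics/w8.png

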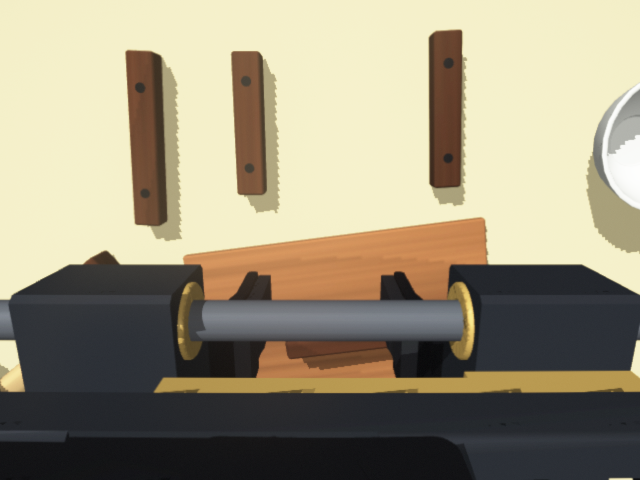

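Request:
jog_arm([
  {"fingers":0,"offset":[25,20,22],"delta_rot":[-3.5,0,0]},
  {"fingers":0,"offset":[50,40,45],"delta_rot":[-3.5,0,0]},
  {"fingers":0,"offset":[75,60,65],"delta_rot":[-3.5,0,0]},
  {"fingers":0,"offset":[95,78,85],"delta_rot":[-3.5,0,0]},
  {"fingers":0,"offset":[130,78,85],"delta_rot":[-3.5,0,0]},
  {"fingers":0,"offset":[155,78,85],"delta_rot":[-3.5,0,0]},
  {"fingers":0,"offset":[169,78,85],"delta_rot":[-3.5,0,0]},
  {"fingers":0,"offset":[169,78,85],"delta_rot":[-3.5,0,0]},
  {"fingers":1,"offset":[169,78,85],"delta_rot":[-3.5,0,0]},
  {"fingers":1,"offset":[169,78,85],"delta_rot":[-3.5,0,0]},
  {"fingers":1,"offset":[169,78,85],"delta_rot":[-3.5,0,0]},
  {"fingers":1,"offset":[169,78,85],"delta_rot":[-3.5,0,0]},
  {"fingers":1,"offset":[169,78,85],"delta_rot":[-3.5,0,0]},
])

```text
clock: 16.62
ee_pos: [633.8, -185.6, 5.2]
eef_rot: [0.013, 1.57, -0.084]
force: [-0.8, 0.0, 1.8]
width: 19.6
```

Run:
```python
from h import *
st(); go(cs(0,-36)+[112],88.55)
```

```text
t 16.62 p [ 633.8 -185.6    5.2] down [ 0.001 -0.    -1.   ] jaw -5.6 w 19.6 F [-0.8  0.   1.8] q [-0.12  0.73  0.5   1.76 -0.48  0.77  0.52]
off [-106.9, 258.0, -94.3] rot [[85.9, 0.1, -0.0], [-94.1, 0.0, 0.1]] n 12 jawnow -5.6
```

Request:
jog_arm([
  {"fingers":1,"offset":[-25,0,0],"delta_rot":[0,0,0]},
  {"fingers":1,"offset":[-60,0,0],"delta_rot":[0,0,0]},
  {"fingers":1,"offset":[-95,20,-8],"delta_rot":[7,0,0]},
  {"fingers":1,"offset":[-108,50,-18],"delta_rot":[14,0,0]},
  {"fingers":1,"offset":[-108,80,-29],"delta_rot":[21,0,0]},
  {"fingers":1,"offset":[-108,110,-40],"delta_rot":[28,0,0]},
  {"fingers":1,"offset":[-108,140,-51],"delta_rot":[35,0,0]},
  {"fingers":1,"offset":[-108,170,-62],"delta_rot":[42,0,0]},
  {"fingers":1,"offset":[-108,200,-73],"delta_rot":[49,0,0]},
  {"fingers":1,"offset":[-108,230,-84],"delta_rot":[56,0,0]},
  {"fingers":1,"offset":[-108,258,-94],"delta_rot":[63,0,0]},
  {"fingers":1,"offset":[-108,258,-94],"delta_rot":[70,0,0]},
  {"fingers":1,"offset":[-108,258,-94],"delta_rot":[77,0,0]},
  {"fingers":1,"offset":[-108,258,-94],"delta_rot":[84,0,0]},
  {"fingers":1,"offset":[-108,258,-94],"delta_rot":[86,0,0]},
  {"fingers":1,"offset":[-108,258,-94],"delta_rot":[86,0,0]},
])

```text
clock: 17.95
ee_pos: [564.8, 80.7, 112.5]
eef_rot: [-0.054, 1.571, -1.652]
force: [0.0, 0.0, -1.0]
width: 19.9
```

Run:
```python
from h import *
st(); go(cs(0,-36)+[12],88.55); img("wrist","w9")
```

```text
t 17.95 p [564.8  80.7 112.5] down [-0. -0. -1.] jaw -91.6 w 19.9 F [ 0.  0. -1.] q [-0.93  0.62  1.01  1.93 -0.65  0.96 -1.2 ]
off [100.5, 0.1, 0.3] rot [[-0.1, 0.0, 0.0], [179.9, 0.0, -0.0]] n 3 jawnow -91.6
```

View pics/w9.png

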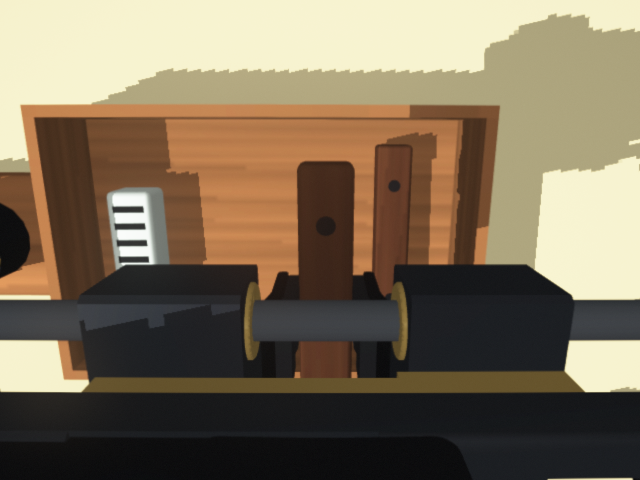

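Request:
jog_arm([
  {"fingers":1,"offset":[35,0,0],"delta_rot":[0,0,0]},
  {"fingers":1,"offset":[65,0,0],"delta_rot":[0,0,0]},
  {"fingers":1,"offset":[90,0,0],"delta_rot":[0,0,0]},
  {"fingers":1,"offset":[100,0,0],"delta_rot":[0,0,0]},
  {"fingers":1,"offset":[100.5,0,0],"delta_rot":[0,0,0]},
  {"fingers":0.46,"offset":[100.5,0,0],"delta_rot":[0,0,0]},
  {"fingers":0.46,"offset":[100.5,0,0],"delta_rot":[0,0,0]},
  {"fingers":0.46,"offset":[100.5,0,0],"delta_rot":[0,0,0]},
  {"fingers":0.46,"offset":[80,0,0],"delta_rot":[0,0,0]},
  {"fingers":0.46,"offset":[40,0,0],"delta_rot":[0,0,0]},
  {"fingers":0,"offset":[0,0,0],"delta_rot":[0,0,0]},
  {"fingers":0,"offset":[-10,0,0],"delta_rot":[0,0,0]},
  {"fingers":0,"offset":[-10,0,0],"delta_rot":[0,0,0]},
])

```text
clock: 19.08
ee_pos: [567.6, 80.3, 126.5]
eef_rot: [1.884, 1.563, 0.286]
force: [0.1, 0.6, 0.0]
width: 36.2
```

Run:
```python
from h import *
st(); img("wrist","w10"); go([480,-260,180],-9)
```

```text
t 19.08 p [567.6  80.3 126.5] down [ 0.008  0.002 -1.   ] jaw -91.5 w 36.2 F [0.1 0.6 0. ] q [-0.94  0.6   1.03  1.92 -0.63  0.97 -1.21]
off [-56.7, -76.7, 342.8] rot [[-82.5, 0.1, -0.2], [97.5, -0.2, -0.1]] n 12 jawnow -91.5
```

View pics/w10.png

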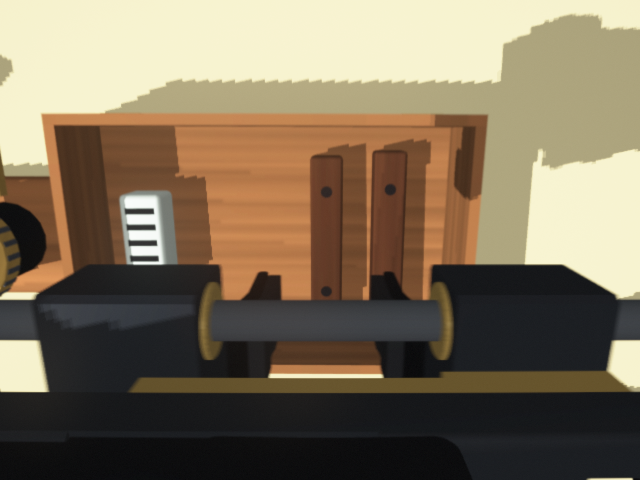

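Two bars now lie flat and parallel, at (326,225) and (389,215). I'll go for the next one.

Request:
jog_arm([
  {"fingers":0,"offset":[-20,-6,28],"delta_rot":[-7,0,0]},
  {"fingers":0,"offset":[-30,-14,62],"delta_rot":[-14,0,0]},
  {"fingers":0,"offset":[-40,-22,96],"delta_rot":[-21,0,0]},
  {"fingers":0,"offset":[-50,-30,130],"delta_rot":[-28,0,0]},
  {"fingers":0,"offset":[-55,-38,164],"delta_rot":[-35,0,0]},
  {"fingers":0,"offset":[-55,-46,200],"delta_rot":[-42,0,0]},
  {"fingers":0,"offset":[-55,-54,236],"delta_rot":[-49,0,0]},
  {"fingers":0,"offset":[-55,-62,272],"delta_rot":[-56,0,0]},
  {"fingers":0,"offset":[-55,-70,308],"delta_rot":[-63,0,0]},
  {"fingers":0,"offset":[-55,-76,343],"delta_rot":[-70,0,0]},
  {"fingers":0,"offset":[-55,-76,343],"delta_rot":[-77,0,0]},
  {"fingers":0,"offset":[-55,-76,343],"delta_rot":[-82.5,0,0]},
  {"fingers":0,"offset":[-55,-76,343],"delta_rot":[-82.5,0,0]},
  {"fingers":0,"offset":[-55,-76,343],"delta_rot":[-82.5,0,0]},
])

```text
clock: 20.3
ee_pos: [479.0, -259.9, 176.4]
eef_rot: [2.653, 1.569, 2.492]
force: [0.5, -1.1, 0.1]
width: 43.6
```

Run:
```python
from h import *
st(); d=img("wrist","w11"); bars(d); go([495,-172,4],-9)
```

```text
t 20.3 p [ 479.  -259.9  176.4] down [-0.002  0.001 -1.   ] jaw -9.2 w 43.6 F [ 0.5 -1.1  0.1] q [-0.16  0.37  0.74  1.93 -0.3   0.96  0.56]
px [173. 244.] c [ 360.4 -260. ] len 46.7 wid 27.2 long ang 170.8 jaw 80.8
px [326.  94.] c [ 493.5 -172.4] len 98.3 wid 19.1 long ang 81.2 jaw -8.8
px [222. 109.] c [ 417.9 -171.3] len 122.1 wid 21.2 long ang 78.1 jaw -11.9
off [172.6, 88.9, 1.8] rot [[-0.1, -0.1, -0.0], [179.9, -0.1, 0.2]] n 5 jawnow -9.1
```

View pics/w11.png

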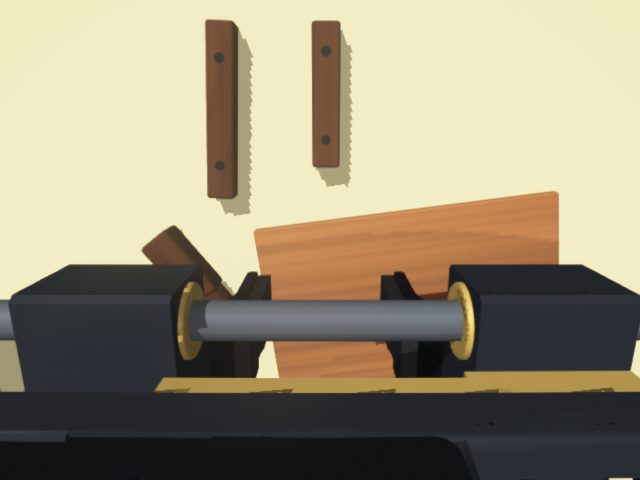

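Request:
jog_arm([
  {"fingers":0,"offset":[25,25,0],"delta_rot":[0,0,0]},
  {"fingers":0,"offset":[55,50,0],"delta_rot":[0,0,0]},
  {"fingers":0,"offset":[85,75,1],"delta_rot":[0,0,0]},
  {"fingers":0,"offset":[115,89,1],"delta_rot":[0,0,0]},
  {"fingers":0,"offset":[145,89,1],"delta_rot":[0,0,0]},
  {"fingers":0,"offset":[165,89,1],"delta_rot":[0,0,0]},
  {"fingers":0,"offset":[172.5,89,1],"delta_rot":[0,0,0]},
  {"fingers":0,"offset":[172.5,89,1],"delta_rot":[0,0,0]},
  {"fingers":1,"offset":[172.5,89,1],"delta_rot":[0,0,0]},
  {"fingers":1,"offset":[172.5,89,1],"delta_rot":[0,0,0]},
  {"fingers":1,"offset":[172.5,89,1],"delta_rot":[0,0,0]},
  {"fingers":1,"offset":[172.5,89,1],"delta_rot":[0,0,0]},
  {"fingers":1,"offset":[172.5,89,1],"delta_rot":[0,0,0]},
])

```text
clock: 21.43
ee_pos: [495.2, -172.9, 5.9]
eef_rot: [0.158, 1.569, -0.0]
force: [-0.8, -0.7, 4.5]
width: 19.5
```

Run:
```python
from h import *
st(); go(cs(0,3)+[112],88.55)
```

```text
t 21.43 p [ 495.2 -172.9    5.9] down [ 0.002 -0.    -1.   ] jaw -9.1 w 19.5 F [-0.8 -0.7  4.5] q [-0.16  0.58  0.55  2.09 -0.53  0.6   0.6 ]
off [-106.0, 299.7, 23.9] rot [[82.4, 0.1, -0.1], [-97.6, 0.1, 0.1]] n 12 jawnow -9.1
```

Request:
jog_arm([
  {"fingers":1,"offset":[-25,0,0],"delta_rot":[0,0,0]},
  {"fingers":1,"offset":[-60,0,0],"delta_rot":[0,0,0]},
  {"fingers":1,"offset":[-95,20,2],"delta_rot":[7,0,0]},
  {"fingers":1,"offset":[-108,55,5],"delta_rot":[14,0,0]},
  {"fingers":1,"offset":[-108,90,8],"delta_rot":[21,0,0]},
  {"fingers":1,"offset":[-108,125,11],"delta_rot":[28,0,0]},
  {"fingers":1,"offset":[-108,160,14],"delta_rot":[35,0,0]},
  {"fingers":1,"offset":[-108,195,17],"delta_rot":[42,0,0]},
  {"fingers":1,"offset":[-108,230,20],"delta_rot":[49,0,0]},
  {"fingers":1,"offset":[-108,265,22],"delta_rot":[56,0,0]},
  {"fingers":1,"offset":[-108,300,24],"delta_rot":[63,0,0]},
  {"fingers":1,"offset":[-108,300,24],"delta_rot":[70,0,0]},
  {"fingers":1,"offset":[-108,300,24],"delta_rot":[77,0,0]},
  {"fingers":1,"offset":[-108,300,24],"delta_rot":[82.4,0,0]},
  {"fingers":1,"offset":[-108,300,24],"delta_rot":[82.4,0,0]},
  {"fingers":1,"offset":[-108,300,24],"delta_rot":[82.4,0,0]},
])

```text
clock: 22.77
ee_pos: [565.4, 119.9, 113.0]
eef_rot: [-0.604, 1.571, -2.198]
force: [-0.3, -0.2, -1.3]
width: 19.6
```

Run:
```python
from h import *
st(); go(cs(0,3)+[13],88.55); img("wrist","w12")
```

```text
t 22.77 p [565.4 119.9 113. ] down [-0. -0. -1.] jaw -91.3 w 19.6 F [-0.3 -0.2 -1.3] q [-1.01  0.65  1.05  1.92 -0.69  0.98 -1.23]
off [100.0, 0.5, 0.6] rot [[0.1, 0.0, 0.0], [-179.9, -0.0, 0.0]] n 3 jawnow -91.3
```

View pics/w12.png

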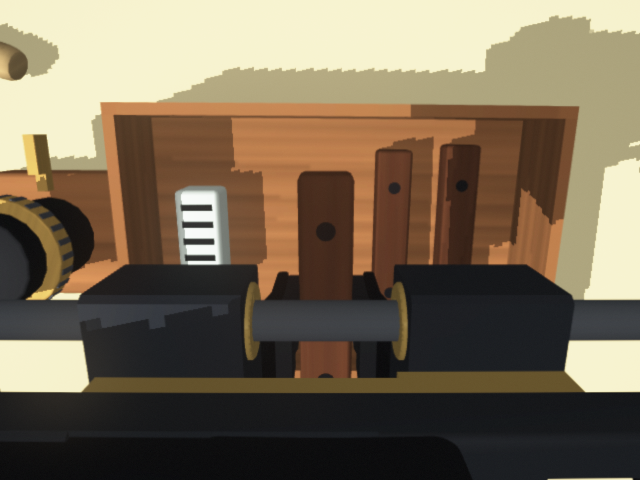

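Request:
jog_arm([
  {"fingers":1,"offset":[35,0,0],"delta_rot":[0,0,0]},
  {"fingers":1,"offset":[65,0,0],"delta_rot":[0,0,0]},
  {"fingers":1,"offset":[90,0,0],"delta_rot":[0,0,0]},
  {"fingers":1,"offset":[100,0,0],"delta_rot":[0,0,0]},
  {"fingers":1,"offset":[100.5,0,0],"delta_rot":[0,0,0]},
  {"fingers":0.46,"offset":[100.5,0,0],"delta_rot":[0,0,0]},
  {"fingers":0.46,"offset":[100.5,0,0],"delta_rot":[0,0,0]},
  {"fingers":0.46,"offset":[100.5,0,0],"delta_rot":[0,0,0]},
  {"fingers":0.46,"offset":[80,0,0],"delta_rot":[0,0,0]},
  {"fingers":0.46,"offset":[40,0,0],"delta_rot":[0,0,0]},
  {"fingers":0,"offset":[0,0,0],"delta_rot":[0,0,0]},
  {"fingers":0,"offset":[-10,0,0],"delta_rot":[0,0,0]},
  {"fingers":0,"offset":[-10,0,0],"delta_rot":[0,0,0]},
])

```text
clock: 23.9
ee_pos: [568.1, 119.8, 127.0]
eef_rot: [1.934, 1.563, 0.338]
force: [-0.6, -0.7, -0.6]
width: 36.1
```

Run:
```python
from h import *
st(); img("wrist","w13"); go([440,-250,180],-12)
```

```text
t 23.9 p [568.1 119.8 127. ] down [ 0.007  0.003 -1.   ] jaw -91.4 w 36.1 F [-0.6 -0.7 -0.6] q [-1.02  0.64  1.07  1.91 -0.67  1.   -1.24]
off [-56.5, -117.1, 373.0] rot [[-79.4, 0.0, -0.2], [100.6, -0.2, -0.0]] n 12 jawnow -91.4
```

View pics/w13.png

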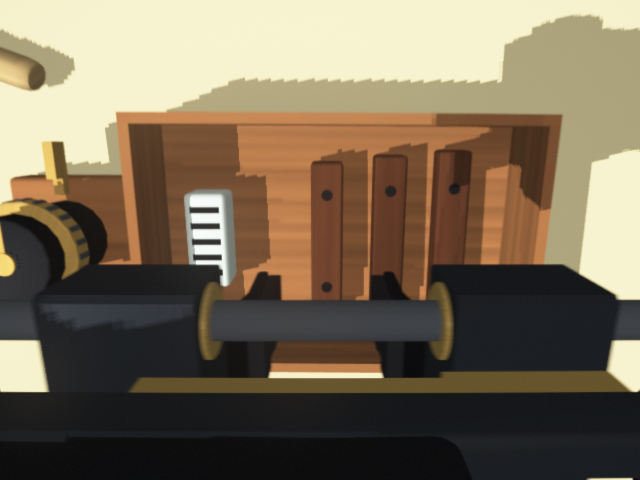

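Request:
jog_arm([
  {"fingers":0,"offset":[-20,-10,30],"delta_rot":[-7,0,0]},
  {"fingers":0,"offset":[-30,-22,66],"delta_rot":[-14,0,0]},
  {"fingers":0,"offset":[-40,-34,104],"delta_rot":[-21,0,0]},
  {"fingers":0,"offset":[-50,-46,142],"delta_rot":[-28,0,0]},
  {"fingers":0,"offset":[-55,-58,180],"delta_rot":[-35,0,0]},
  {"fingers":0,"offset":[-55,-70,218],"delta_rot":[-42,0,0]},
  {"fingers":0,"offset":[-55,-82,256],"delta_rot":[-49,0,0]},
  {"fingers":0,"offset":[-55,-94,294],"delta_rot":[-56,0,0]},
  {"fingers":0,"offset":[-55,-106,334],"delta_rot":[-63,0,0]},
  {"fingers":0,"offset":[-55,-117,373],"delta_rot":[-70,0,0]},
  {"fingers":0,"offset":[-55,-117,373],"delta_rot":[-77,0,0]},
  {"fingers":0,"offset":[-55,-117,373],"delta_rot":[-79.4,0,0]},
  {"fingers":0,"offset":[-55,-117,373],"delta_rot":[-79.4,0,0]},
  {"fingers":0,"offset":[-55,-117,373],"delta_rot":[-79.4,0,0]},
])

```text
clock: 25.12
ee_pos: [438.5, -249.5, 177.0]
eef_rot: [2.754, 1.569, 2.542]
force: [0.4, 0.6, -0.2]
width: 43.5
```

Run:
```python
from h import *
st(); d=img("wrist","w14"); bars(d); go([418.5,-171,4],-12)
```

```text
t 25.12 p [ 438.5 -249.5  177. ] down [-0.002  0.001 -1.   ] jaw -12.1 w 43.5 F [ 0.4  0.6 -0.2] q [-0.25  0.31  0.85  2.02 -0.29  0.94  0.53]
px [226. 248.] c [ 358.5 -255.7] len 39.9 wid 20.0 long ang 167.8 jaw 77.8
px [273. 117.] c [ 417.1 -170.9] len 122.7 wid 20.6 long ang 78.0 jaw -12.0
off [173.2, 72.2, -36.0] rot [[-0.1, -0.1, -0.0], [179.9, -0.1, 0.2]] n 5 jawnow -12.1
```

View pics/w14.png

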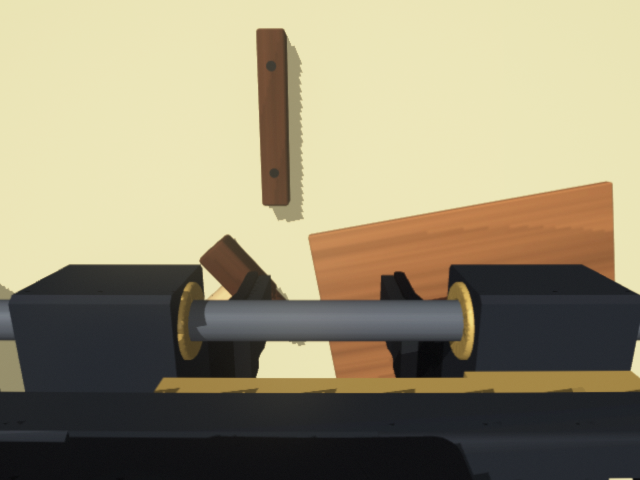

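Request:
jog_arm([
  {"fingers":0,"offset":[20,25,-12],"delta_rot":[0,0,0]},
  {"fingers":0,"offset":[45,50,-25],"delta_rot":[0,0,0]},
  {"fingers":0,"offset":[75,72,-37],"delta_rot":[0,0,0]},
  {"fingers":0,"offset":[110,72,-37],"delta_rot":[0,0,0]},
  {"fingers":0,"offset":[145,72,-37],"delta_rot":[0,0,0]},
  {"fingers":0,"offset":[165,72,-37],"delta_rot":[0,0,0]},
  {"fingers":0,"offset":[173,72,-37],"delta_rot":[0,0,0]},
  {"fingers":0,"offset":[173,72,-37],"delta_rot":[0,0,0]},
  {"fingers":1,"offset":[173,72,-37],"delta_rot":[0,0,0]},
  {"fingers":1,"offset":[173,72,-37],"delta_rot":[0,0,0]},
  {"fingers":1,"offset":[173,72,-37],"delta_rot":[0,0,0]},
  {"fingers":1,"offset":[173,72,-37],"delta_rot":[0,0,0]},
  {"fingers":1,"offset":[173,72,-37],"delta_rot":[0,0,0]},
])

```text
clock: 26.25
ee_pos: [418.6, -172.0, 5.8]
eef_rot: [0.26, 1.569, 0.049]
force: [0.1, 0.1, 6.4]
width: 19.3
```

Run:
```python
from h import *
st(); go(cs(0,41)+[112],88.55)
```

```text
t 26.25 p [ 418.6 -172.     5.8] down [ 0.002  0.    -1.   ] jaw -12.0 w 19.3 F [0.1 0.1 6.4] q [-0.18  0.51  0.59  2.25 -0.58  0.52  0.67]
off [-105.9, 353.0, 76.5] rot [[79.4, 0.1, -0.1], [-100.6, 0.1, 0.1]] n 12 jawnow -12.0
```

Request:
jog_arm([
  {"fingers":1,"offset":[-25,0,0],"delta_rot":[0,0,0]},
  {"fingers":1,"offset":[-60,0,0],"delta_rot":[0,0,0]},
  {"fingers":1,"offset":[-95,20,5],"delta_rot":[7,0,0]},
  {"fingers":1,"offset":[-108,55,12],"delta_rot":[14,0,0]},
  {"fingers":1,"offset":[-108,92,20],"delta_rot":[21,0,0]},
  {"fingers":1,"offset":[-108,130,28],"delta_rot":[28,0,0]},
  {"fingers":1,"offset":[-108,168,36],"delta_rot":[35,0,0]},
  {"fingers":1,"offset":[-108,206,44],"delta_rot":[42,0,0]},
  {"fingers":1,"offset":[-108,244,52],"delta_rot":[49,0,0]},
  {"fingers":1,"offset":[-108,282,60],"delta_rot":[56,0,0]},
  {"fingers":1,"offset":[-108,320,70],"delta_rot":[63,0,0]},
  {"fingers":1,"offset":[-108,353,76.5],"delta_rot":[70,0,0]},
  {"fingers":1,"offset":[-108,353,76.5],"delta_rot":[77,0,0]},
  {"fingers":1,"offset":[-108,353,76.5],"delta_rot":[79.4,0,0]},
  {"fingers":1,"offset":[-108,353,76.5],"delta_rot":[79.4,0,0]},
  {"fingers":1,"offset":[-108,353,76.5],"delta_rot":[79.4,0,0]},
])

```text
clock: 27.58
ee_pos: [566.2, 157.3, 113.0]
eef_rot: [-0.807, 1.571, -2.401]
force: [0.0, -0.6, -1.0]
width: 19.5
```

Run:
```python
from h import *
st(); go(cs(0,41)+[13],88.55); img("wrist","w15")
```

```text
t 27.58 p [566.2 157.3 113. ] down [-0. -0. -1.] jaw -91.4 w 19.5 F [ 0.  -0.6 -1. ] q [-1.08  0.69  1.09  1.9  -0.73  1.02 -1.26]
off [100.0, 0.6, -0.1] rot [[0.1, 0.0, 0.0], [-179.9, -0.0, 0.0]] n 3 jawnow -91.4
```

View pics/w15.png

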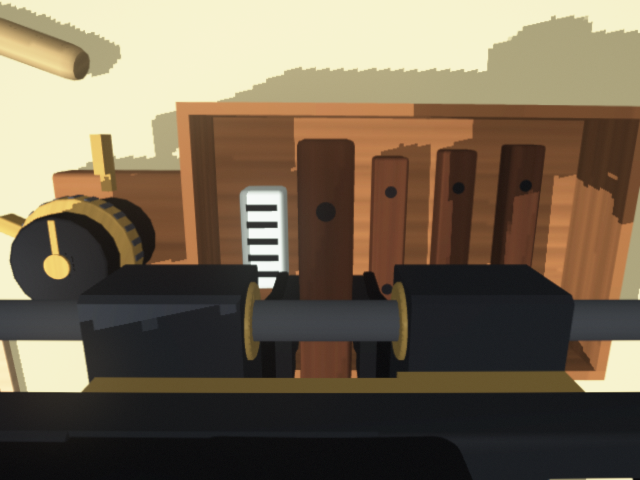

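The left finger would come down on the cartridge's edge here. I'll lay this bar crosswise on the other three instead: its top will be about 42 mm, below the lid panel at 49 mm.

Run:
```python
from h import *
go(cs(0,-36)+[113],-1.45); go(cs(0,-36)+[31],-1.45)
```

```text
off [0.1, 0.5, 76.7] rot [[-89.9, -0.0, -0.0], [90.1, -0.0, 0.0]] n 13 jawnow -91.4
off [82.1, 0.5, 76.8] rot [[-89.9, -0.0, -0.0], [90.1, -0.0, 0.0]] n 13 jawnow -91.4
```

Request:
jog_arm([
  {"fingers":1,"offset":[0,0,20],"delta_rot":[-7,0,0]},
  {"fingers":1,"offset":[0,0,40],"delta_rot":[-14,0,0]},
  {"fingers":1,"offset":[0,0,60],"delta_rot":[-21,0,0]},
  {"fingers":1,"offset":[0,0,77],"delta_rot":[-28,0,0]},
  {"fingers":1,"offset":[0,0,77],"delta_rot":[-35,0,0]},
  {"fingers":1,"offset":[0,0,77],"delta_rot":[-42,0,0]},
  {"fingers":1,"offset":[0,0,77],"delta_rot":[-49,0,0]},
  {"fingers":1,"offset":[0,0,77],"delta_rot":[-56,0,0]},
  {"fingers":1,"offset":[0,0,77],"delta_rot":[-63,0,0]},
  {"fingers":1,"offset":[0,0,77],"delta_rot":[-70,0,0]},
  {"fingers":1,"offset":[0,0,77],"delta_rot":[-77,0,0]},
  {"fingers":1,"offset":[0,0,77],"delta_rot":[-84,0,0]},
  {"fingers":1,"offset":[0,0,77],"delta_rot":[-90,0,0]},
  {"fingers":1,"offset":[0,0,77],"delta_rot":[-90,0,0]},
  {"fingers":1,"offset":[0,0,77],"delta_rot":[-90,0,0]},
])

```text
clock: 28.88
ee_pos: [564.5, 79.7, 113.6]
eef_rot: [1.088, 1.569, 1.059]
force: [0.8, -0.1, -0.4]
width: 19.7
```

Run:
```python
from h import *
st(); go(cs(0,-36)+[31],-1.45); d=img("wrist","w16")
```

```text
t 28.88 p [564.5  79.7 113.6] down [ 0.001  0.001 -1.   ] jaw -1.6 w 19.7 F [ 0.8 -0.1 -0.4] q [-0.73  0.49  0.69  1.93 -0.4   0.86  0.14]
off [82.6, 0.6, 0.3] rot [[-0.2, 0.0, -0.1], [179.8, -0.1, -0.1]] n 2 jawnow -1.6
```

View pics/w16.png

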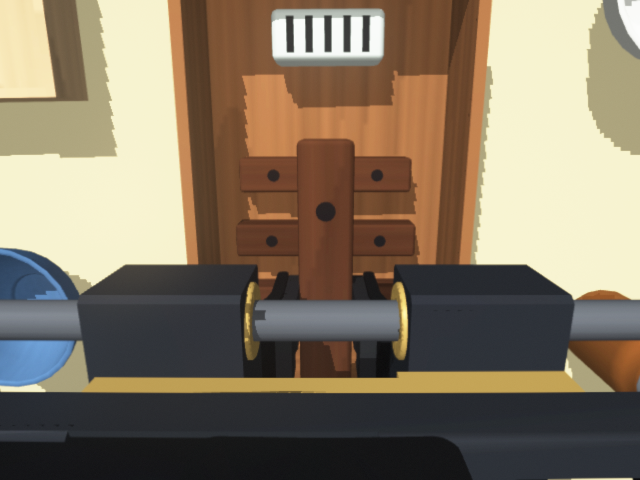

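Request:
jog_arm([
  {"fingers":1,"offset":[35,0,0],"delta_rot":[0,0,0]},
  {"fingers":1,"offset":[65,0,0],"delta_rot":[0,0,0]},
  {"fingers":1,"offset":[79,0,0],"delta_rot":[0,0,0]},
  {"fingers":1,"offset":[83,0,0],"delta_rot":[0,0,0]},
  {"fingers":1,"offset":[83.5,0,0],"delta_rot":[0,0,0]},
  {"fingers":1,"offset":[83.5,0,0],"delta_rot":[0,0,0]},
  {"fingers":0.3,"offset":[83.5,0,0],"delta_rot":[0,0,0]},
  {"fingers":0.3,"offset":[83.5,0,0],"delta_rot":[0,0,0]},
  {"fingers":0.3,"offset":[83.5,0,0],"delta_rot":[0,0,0]},
  {"fingers":0.3,"offset":[70,0,0],"delta_rot":[0,0,0]},
  {"fingers":0.3,"offset":[35,0,0],"delta_rot":[0,0,0]},
  {"fingers":0,"offset":[0,0,0],"delta_rot":[0,0,0]},
  {"fingers":0,"offset":[-30,-20,0],"delta_rot":[0,0,0]},
  {"fingers":0,"offset":[-60,-50,0],"delta_rot":[0,0,0]},
  {"fingers":0,"offset":[-60,-85,0],"delta_rot":[0,0,0]},
  {"fingers":0,"offset":[-60,-85,0],"delta_rot":[0,0,0]},
])

```text
clock: 30.27
ee_pos: [563.1, -13.4, 177.2]
eef_rot: [-0.363, 1.564, -0.399]
force: [-0.3, -0.9, 0.6]
width: 42.8
```

Run:
```python
from h import *
st(); d=img("wrist","w17"); print(onz(d,[[0,0]],0)); go([520,-290,200],90); go([520,-410,200],0)
```

```text
t 30.27 p [563.1 -13.4 177.2] down [ 0.007 -0.003 -1.   ] jaw -2.1 w 42.8 F [-0.3 -0.9  0.6] q [-0.64  0.4   0.76  1.89 -0.33  0.97  0.24]
[[337.13947522 151.89531893   0.        ]]
off [-24.4, -281.7, -33.1] rot [[88.1, 0.2, -0.2], [-91.9, 0.2, 0.2]] n 13 jawnow -1.9
off [-24.3, -401.6, -29.1] rot [[-1.9, 0.2, 0.0], [178.1, 0.0, -0.3]] n 10 jawnow -1.9
```

View pics/w17.png

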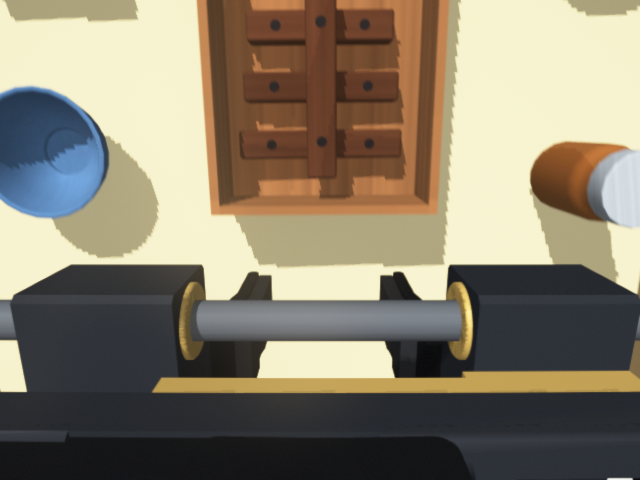

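All four bars and the cartridge are below the rim. Next, the lid.

Run:
```python
from h import *
st(); go([465,-345,210],90)
```

```text
t 30.32 p [562.6  -9.6 175.6] down [ 0.004 -0.    -1.   ] jaw -1.9 w 43.5 F [-0.9  0.1  0.7] q [-0.64  0.4   0.76  1.89 -0.33  0.97  0.24]
off [-34.6, -338.5, -86.2] rot [[88.1, 0.2, -0.2], [-91.9, 0.2, 0.2]] n 13 jawnow -1.9
```

Request:
jog_arm([
  {"fingers":0,"offset":[-10,-26,-7],"delta_rot":[7,0,0]},
  {"fingers":0,"offset":[-20,-52,-13],"delta_rot":[14,0,0]},
  {"fingers":0,"offset":[-30,-78,-20],"delta_rot":[21,0,0]},
  {"fingers":0,"offset":[-35,-104,-27],"delta_rot":[28,0,0]},
  {"fingers":0,"offset":[-35,-130,-33],"delta_rot":[35,0,0]},
  {"fingers":0,"offset":[-35,-156,-40],"delta_rot":[42,0,0]},
  {"fingers":0,"offset":[-35,-182,-46],"delta_rot":[49,0,0]},
  {"fingers":0,"offset":[-35,-208,-53],"delta_rot":[56,0,0]},
  {"fingers":0,"offset":[-35,-234,-60],"delta_rot":[63,0,0]},
  {"fingers":0,"offset":[-35,-260,-66],"delta_rot":[70,0,0]},
  {"fingers":0,"offset":[-35,-290,-74],"delta_rot":[77,0,0]},
  {"fingers":0,"offset":[-35,-320,-82],"delta_rot":[84,0,0]},
  {"fingers":0,"offset":[-35,-338,-86],"delta_rot":[88,0,0]},
  {"fingers":0,"offset":[-35,-338,-86],"delta_rot":[88,0,0]},
  {"fingers":0,"offset":[-35,-338,-86],"delta_rot":[88,0,0]},
])

```text
clock: 31.57
ee_pos: [467.5, -340.5, 207.9]
eef_rot: [-2.375, 1.57, 2.346]
force: [-0.2, 0.2, 0.4]
width: 43.4
```

Run:
```python
from h import *
st(); d=img("wrist","w18")
```

```text
t 31.57 p [ 467.5 -340.5  207.9] down [-0.001  0.001 -1.   ] jaw -89.5 w 43.4 F [-0.2  0.2  0.4] q [-0.25  0.54  1.15  1.83 -0.55  1.14 -0.47]
```

View pics/w18.png

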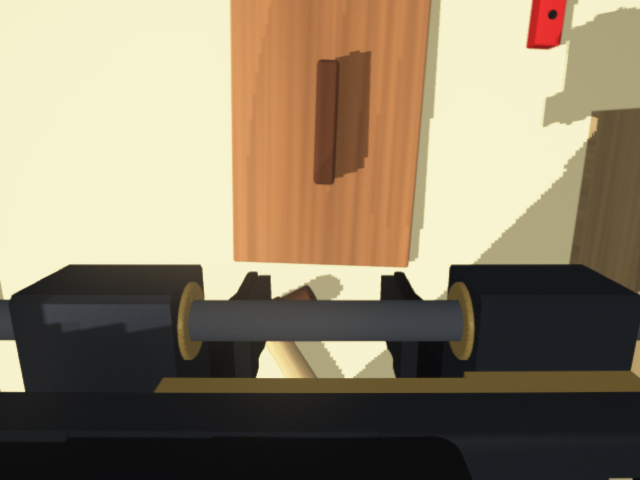

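Lid and its handle are in view, with the handle's top running from (328,60) to (325,183).

Run:
```python
from h import *
d=img("wrist"); g=d["pixels"][40:200,300:350].astype(int)
m=((g[:,:,0]<95)).astype(np.uint8); 
P=onz(d,[[319,60],[338,61],[334,183],[315,183]],41); print(P.round(1).tolist(),P.mean(0))
a=P[:2].mean(0)-P[2:].mean(0); print("ang",np.degrees(np.arctan2(a[1],a[0])),np.linalg.norm(a))
E1=onz(d,[[232,180],[233,262],[408,266],[416,180]],13); print(E1.round(1).tolist())
C0=P.mean(0); ang=np.degrees(np.arctan2(a[1],a[0])); go([C0[0],C0[1],16],ang-90)
```

```text
[[582.1, -332.5, 41.0], [581.6, -346.1, 41.0], [494.4, -344.5, 41.0], [494.3, -330.1, 41.0]] [ 538.11865453 -338.32366625   41.        ]
ang -1.3220742022835554 87.53437255060386
[[492.7, -260.9, 13.0], [422.0, -258.8, 13.0], [420.0, -410.2, 13.0], [494.3, -412.7, 13.0]]
off [191.7, 69.5, 0.8] rot [[2.0, -0.1, 0.0], [-178.0, -0.0, -0.2]] n 5 jawnow -89.3
```

Request:
jog_arm([
  {"fingers":0,"offset":[40,25,0.5],"delta_rot":[2,0,0]},
  {"fingers":0,"offset":[75,50,0.5],"delta_rot":[2,0,0]},
  {"fingers":0,"offset":[110,69.5,0.5],"delta_rot":[2,0,0]},
  {"fingers":0,"offset":[145,69.5,0.5],"delta_rot":[2,0,0]},
  {"fingers":0,"offset":[175,69.5,0.5],"delta_rot":[2,0,0]},
  {"fingers":0,"offset":[190,69.5,0.5],"delta_rot":[2,0,0]},
  {"fingers":0,"offset":[191.5,69.5,0.5],"delta_rot":[2,0,0]},
  {"fingers":0,"offset":[191.5,69.5,0.5],"delta_rot":[2,0,0]},
  {"fingers":1,"offset":[191.5,69.5,0.5],"delta_rot":[2,0,0]},
  {"fingers":1,"offset":[191.5,69.5,0.5],"delta_rot":[2,0,0]},
  {"fingers":1,"offset":[191.5,69.5,0.5],"delta_rot":[2,0,0]},
  {"fingers":1,"offset":[191.5,69.5,0.5],"delta_rot":[2,0,0]},
  {"fingers":1,"offset":[191.5,69.5,0.5],"delta_rot":[2,0,0]},
  {"fingers":1,"offset":[191.5,69.5,0.5],"delta_rot":[2,0,0]},
])

```text
clock: 32.83
ee_pos: [537.6, -340.4, 16.9]
eef_rot: [1.46, 1.57, -0.137]
force: [0.9, 0.4, 1.8]
width: 16.0
```

Run:
```python
from h import *
st(); go(cs(0,0)+[150],-1.45); go(cs(0,0)+[58],-1.45)
```

```text
t 32.83 p [ 537.6 -340.4   16.9] down [ 0.001 -0.    -1.   ] jaw -91.5 w 16.0 F [0.9 0.4 1.8] q [-0.1   0.83  0.9   1.83 -0.83  0.91 -0.4 ]
off [-133.1, 16.6, -457.2] rot [[90.0, -0.0, -0.0], [-90.0, 0.0, -0.0]] n 13 jawnow -91.5
off [-41.1, 16.6, -457.2] rot [[90.0, -0.0, -0.0], [-90.0, 0.0, -0.0]] n 13 jawnow -91.5
```

Request:
jog_arm([
  {"fingers":1,"offset":[-15,0,0],"delta_rot":[0,0,0]},
  {"fingers":1,"offset":[-45,0,0],"delta_rot":[0,0,0]},
  {"fingers":1,"offset":[-80,0,0],"delta_rot":[0,0,0]},
  {"fingers":1,"offset":[-115,0,0],"delta_rot":[0,0,0]},
  {"fingers":1,"offset":[-135,1,-25],"delta_rot":[-5,0,0]},
  {"fingers":1,"offset":[-135,2,-58],"delta_rot":[-11,0,0]},
  {"fingers":1,"offset":[-135,3,-91],"delta_rot":[-17,0,0]},
  {"fingers":1,"offset":[-135,4,-124],"delta_rot":[-23,0,0]},
  {"fingers":1,"offset":[-135,5,-157],"delta_rot":[-29,0,0]},
  {"fingers":1,"offset":[-135,7,-190],"delta_rot":[-36,0,0]},
  {"fingers":1,"offset":[-135,9,-223],"delta_rot":[-43,0,0]},
  {"fingers":1,"offset":[-135,11,-256],"delta_rot":[-50,0,0]},
  {"fingers":1,"offset":[-135,12,-289],"delta_rot":[-57,0,0]},
  {"fingers":1,"offset":[-135,13,-322],"delta_rot":[-64,0,0]},
  {"fingers":1,"offset":[-135,14,-355],"delta_rot":[-71,0,0]},
  {"fingers":1,"offset":[-135,15,-388],"delta_rot":[-78,0,0]},
  {"fingers":1,"offset":[-135,16,-420],"delta_rot":[-84,0,0]},
  {"fingers":1,"offset":[-135,16.5,-445],"delta_rot":[-90,0,0]},
  {"fingers":1,"offset":[-135,16.5,-457],"delta_rot":[-90,0,0]},
  {"fingers":1,"offset":[-135,16.5,-457],"delta_rot":[-90,0,0]},
])

```text
clock: 34.5
ee_pos: [564.7, 119.9, 151.2]
eef_rot: [2.362, 1.569, 2.34]
force: [-0.2, -0.1, -4.9]
width: 15.8
```

Run:
```python
from h import *
st(); d=img("wrist","w19"); t=img("top"); crop(t,120,160,320,310,4,"t19"); go(cs(0,0)+[70],-1.45)
```

```text
t 34.5 p [564.7 119.9 151.2] down [-0.001  0.001 -1.   ] jaw -1.3 w 15.8 F [-0.2 -0.1 -4.9] q [-0.81  0.45  0.71  1.88 -0.36  0.94  0.04]
off [81.5, 1.7, 0.9] rot [[-0.1, -0.0, 0.1], [179.9, 0.1, 0.1]] n 2 jawnow -1.6
```

View pics/w19.png

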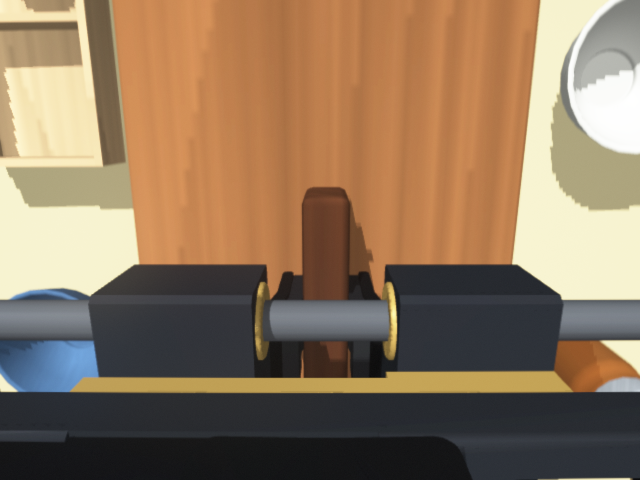

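View pics/t19.png

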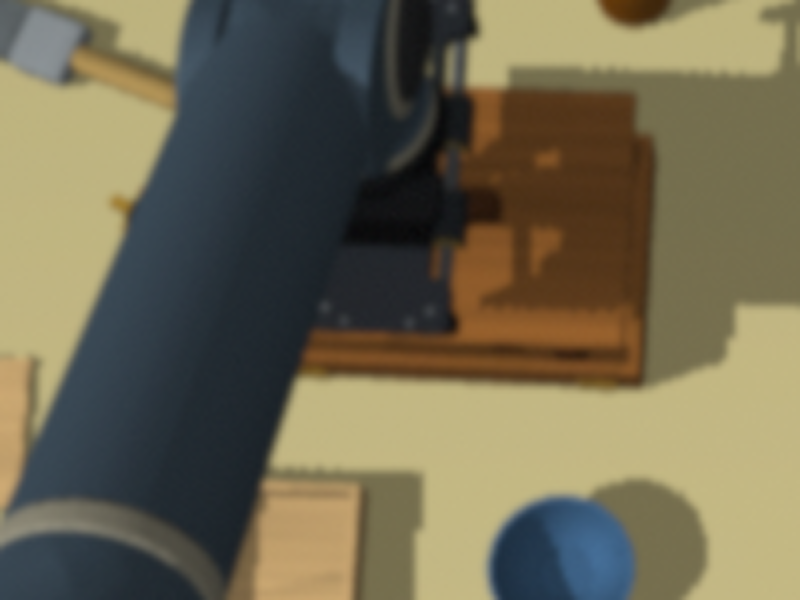

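Request:
jog_arm([
  {"fingers":1,"offset":[30,1,0.5],"delta_rot":[0,0,0]},
  {"fingers":1,"offset":[55,1.5,0.7],"delta_rot":[0,0,0]},
  {"fingers":1,"offset":[70,1.7,0.9],"delta_rot":[0,0,0]},
  {"fingers":1,"offset":[75,1.7,0.9],"delta_rot":[0,0,0]},
  {"fingers":1,"offset":[75,1.7,0.9],"delta_rot":[0,0,0]},
])

```text
clock: 35.02
ee_pos: [565.5, 115.3, 75.5]
eef_rot: [-2.402, 1.567, -2.431]
force: [-0.7, -1.5, -4.2]
width: 15.9
```

Run:
```python
from h import *
st(); d=img("side"); crop(d,240,170,400,260,5,"s20");d=img("wrist","w20"); go(cs(0,0)+[66],-1.45)
```

```text
t 35.02 p [565.5 115.3  75.5] down [-0.003 -0.002 -1.   ] jaw -1.7 w 15.9 F [-0.7 -1.5 -4.2] q [-0.75  0.55  0.65  1.93 -0.45  0.81  0.11]
off [11.5, -0.1, -1.4] rot [[-0.2, 0.1, 0.0], [179.8, 0.0, -0.1]] n 1 jawnow -1.6
```

View pics/s20.png

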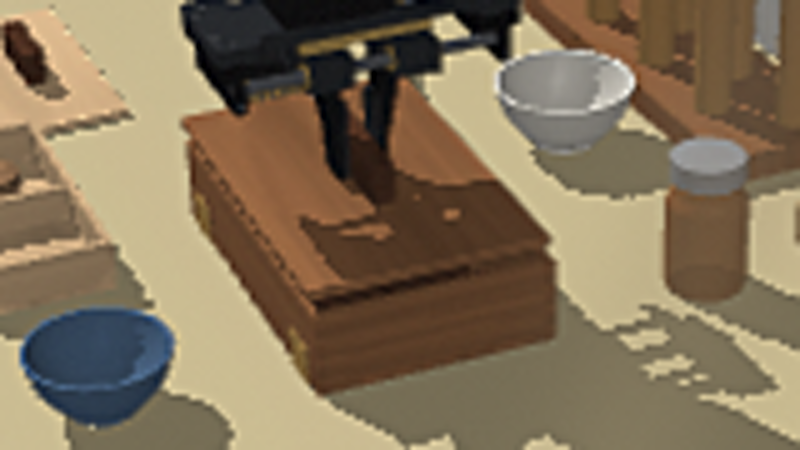

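View pics/w20.png

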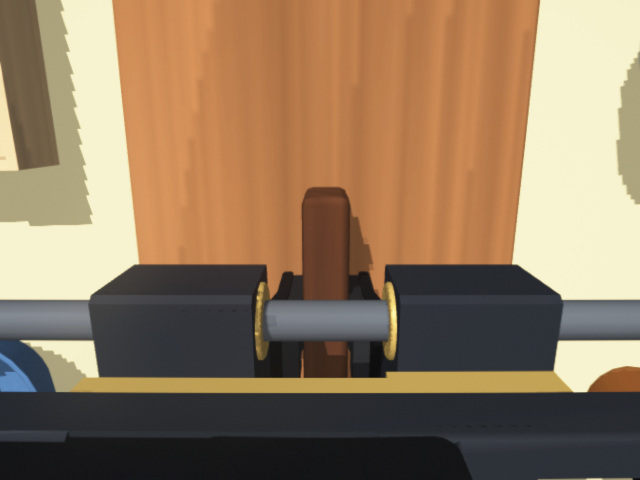

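Request:
jog_arm([
  {"fingers":1,"offset":[3,0,-1],"delta_rot":[0,0,0]},
  {"fingers":1,"offset":[6,0,-1],"delta_rot":[0,0,0]},
  {"fingers":1,"offset":[9,0,-1],"delta_rot":[0,0,0]},
  {"fingers":1,"offset":[11,0,-1],"delta_rot":[0,0,0]},
  {"fingers":1,"offset":[11,0,-1],"delta_rot":[0,0,0]},
])

```text
clock: 35.53
ee_pos: [565.6, 118.0, 65.9]
eef_rot: [1.01, 1.57, 0.985]
force: [-1.7, -0.4, -1.2]
width: 15.8
```

Run:
```python
from h import *
st(); d=img("side"); crop(d,240,170,400,260,5,"s21"); st()
```

```text
t 35.53 p [565.6 118.   65.9] down [ 0.  0. -1.] jaw -1.5 w 15.8 F [-1.7 -0.4 -1.2] q [-0.75  0.57  0.63  1.94 -0.47  0.79  0.13]
t 35.58 p [565.6 118.   65.9] down [ 0.  0. -1.] jaw -1.4 w 15.7 F [-1.9 -0.4 -1.9] q [-0.75  0.57  0.63  1.94 -0.47  0.79  0.13]
```

View pics/s21.png

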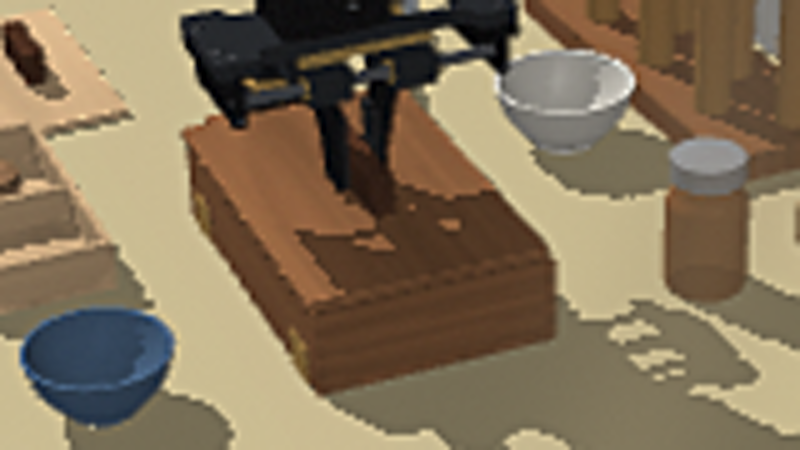

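Request:
jog_arm([
  {"fingers":0.3,"offset":[0,0,0],"delta_rot":[0,0,0]},
  {"fingers":0.3,"offset":[0,0,0],"delta_rot":[0,0,0]},
  {"fingers":0.3,"offset":[0,0,0],"delta_rot":[0,0,0]},
  {"fingers":0.3,"offset":[-20,0,0],"delta_rot":[0,0,0]},
  {"fingers":0,"offset":[-60,0,0],"delta_rot":[0,0,0]},
  {"fingers":-1,"offset":[-95,25,0],"delta_rot":[0,0,0]},
  {"fingers":-1,"offset":[-120,55,0],"delta_rot":[0,0,0]},
  {"fingers":-1,"offset":[-125,85,0],"delta_rot":[0,0,0]},
  {"fingers":-1,"offset":[-125,105,0],"delta_rot":[0,0,0]},
  {"fingers":-1,"offset":[-125,105,0],"delta_rot":[0,0,0]},
  {"fingers":-1,"offset":[-125,105,0],"delta_rot":[0,0,0]},
  {"fingers":-1,"offset":[-125,105,0],"delta_rot":[0,0,0]},
])

```text
clock: 36.58
ee_pos: [568.1, 221.7, 190.5]
eef_rot: [-1.564, 1.57, -1.591]
force: [0.6, -0.5, 0.5]
width: 75.6
```

Run:
```python
from h import *
st(); d=img("wrist","w22"); print(proj(d,cs(0,170)+[82])); d=img("top"); crop(d,120,160,320,310,4,"t22")
```

```text
t 36.58 p [568.1 221.7 190.5] down [-0.    -0.001 -1.   ] jaw -1.5 w 75.6 F [ 0.6 -0.5  0.5] q [-0.97  0.46  0.72  1.76 -0.35  1.05 -0.15]
[[325.40170092 131.90952836]]
```

View pics/w22.png

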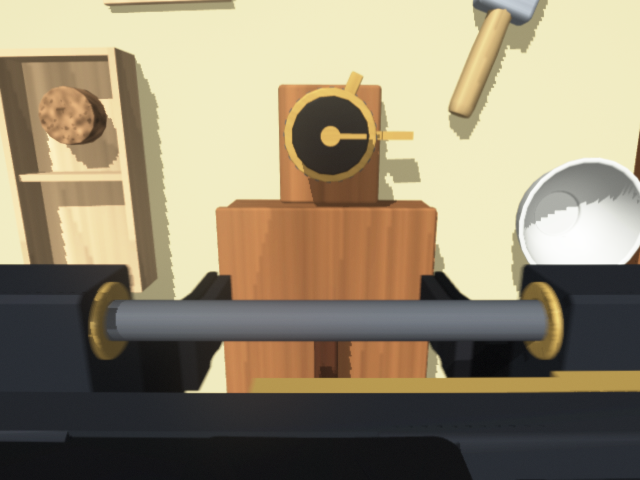

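View pics/t22.png

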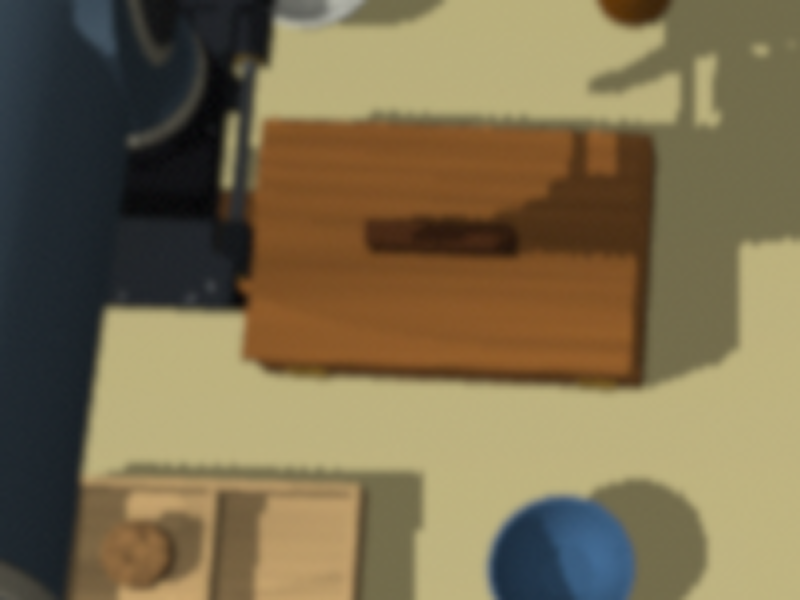

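Run:
```python
from h import *
d=img("wrist"); st()
g=d["pixels"].astype(int); sub=g[70:200,270:430]
m=(sub.max(2)<60).astype(np.uint8); m=cv2.morphologyEx(m,cv2.MORPH_CLOSE,np.ones((13,13)))
c=max(cv2.findContours(m,0,2)[0],key=cv2.contourArea); (cx,cy),ax,an=cv2.fitEllipse(cv2.convexHull(c)); print("collar",cx+270,cy+70,ax)
print(onz(d,[[cx+270,cy+70]],81.5),onz(d,[[330,136]],81.5))
A=onz(d,[[cx+270,cy+70]],81.5)[0]
crop(d,270,60,430,190,5,"w23")
```

```text
t 36.73 p [568.2 221.1 190.5] down [-0. -0. -1.] jaw -1.6 w 84.1 F [-0.1  0.4 -0.7] q [-0.96  0.46  0.72  1.76 -0.35  1.05 -0.15]
collar 331.822696685791 138.4276123046875 (64.9096450805664, 76.65784454345703)
[[574.13824666 281.51451334  81.5       ]] [[573.06103598 282.99711729  81.5       ]]
```

View pics/w23.png

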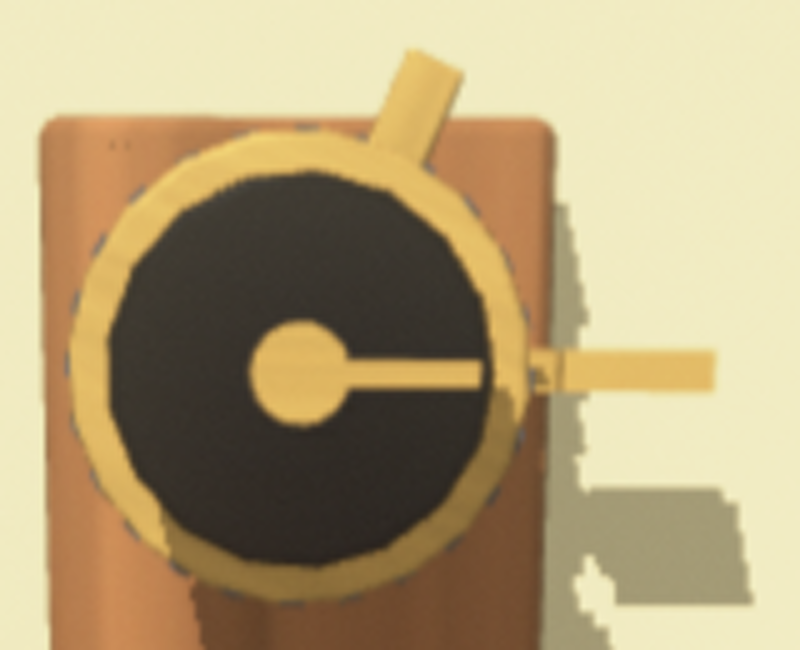

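The vent is seen squarely: collar centre near (330,134), nib tip near (357,72), so it's about 1.2 rad open. I'll measure the axis from two other jaw angles to cancel the camera's offset.

Run:
```python
from h import *
go([598,228,190],25);go([530,238,190],-43)
```

```text
off [0.5, 7.8, 29.6] rot [[-26.6, -0.0, 0.0], [153.4, 0.0, 0.0]] n 4 jawnow -1.6
off [0.5, 15.9, -38.7] rot [[41.4, 0.0, 0.0], [-138.6, -0.0, 0.0]] n 6 jawnow -1.6
```

Request:
jog_arm([
  {"fingers":-1,"offset":[0,4,-10],"delta_rot":[7,0,0]},
  {"fingers":-1,"offset":[0,8,-20],"delta_rot":[14,0,0]},
  {"fingers":-1,"offset":[0,12,-30],"delta_rot":[21,0,0]},
  {"fingers":-1,"offset":[0,16,-39],"delta_rot":[28,0,0]},
  {"fingers":-1,"offset":[0,16,-39],"delta_rot":[35,0,0]},
  {"fingers":-1,"offset":[0,16,-39],"delta_rot":[41.4,0,0]},
  {"fingers":-1,"offset":[0,16,-39],"delta_rot":[41.4,0,0]},
  {"fingers":-1,"offset":[0,16,-39],"delta_rot":[41.4,0,0]},
  {"fingers":-1,"offset":[0,16,-39],"delta_rot":[41.4,0,0]},
])

```text
clock: 37.48
ee_pos: [529.6, 239.2, 190.5]
eef_rot: [-2.68, 1.571, 2.857]
force: [0.0, 0.4, -0.6]
width: 86.9
```

Run:
```python
from h import *
import pickle
st(); d=img("wrist","w24"); R,t=RT(); pickle.dump((d,R,t),open("v_m43.pkl","wb")); u=proj(d,[572,284,81.5])[0]; print(u); x,y=int(u[0])-80,max(0,int(u[1])-70); print(x,y); crop(d,x,y,x+160,y+130,5,"w24c"); go([598,228,190],25)
```

```text
t 37.48 p [529.6 239.2 190.5] down [-0.  0. -1.] jaw -42.8 w 86.9 F [ 0.   0.4 -0.6] q [-1.17  0.47  0.92  1.84 -0.43  1.05 -0.83]
[326.98440574 136.99161876]
246 66
off [0.6, 38.1, 57.9] rot [[-67.8, -0.0, -0.0], [112.2, -0.0, 0.0]] n 10 jawnow -42.8
```

View pics/w24c.png

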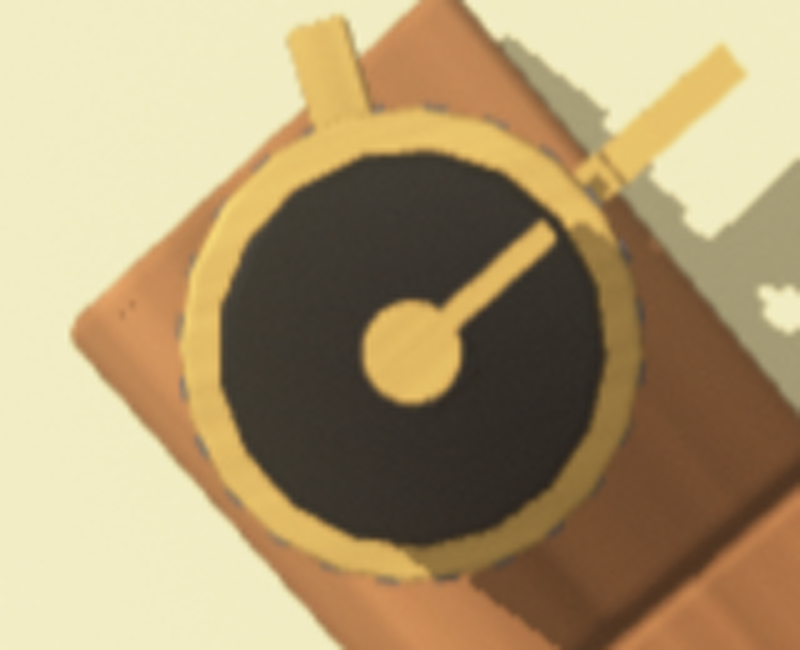

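Request:
jog_arm([
  {"fingers":-1,"offset":[0,5,8],"delta_rot":[-7,0,0]},
  {"fingers":-1,"offset":[0,10,16],"delta_rot":[-14,0,0]},
  {"fingers":-1,"offset":[0,15,24],"delta_rot":[-21,0,0]},
  {"fingers":-1,"offset":[0,20,32],"delta_rot":[-28,0,0]},
  {"fingers":-1,"offset":[0,25,40],"delta_rot":[-35,0,0]},
  {"fingers":-1,"offset":[0,30,48],"delta_rot":[-42,0,0]},
  {"fingers":-1,"offset":[0,38,58],"delta_rot":[-49,0,0]},
  {"fingers":-1,"offset":[0,38,58],"delta_rot":[-56,0,0]},
  {"fingers":-1,"offset":[0,38,58],"delta_rot":[-63,0,0]},
  {"fingers":-1,"offset":[0,38,58],"delta_rot":[-67.8,0,0]},
  {"fingers":-1,"offset":[0,38,58],"delta_rot":[-67.8,0,0]},
  {"fingers":-1,"offset":[0,38,58],"delta_rot":[-67.8,0,0]},
])

```text
clock: 38.53
ee_pos: [598.0, 227.8, 190.6]
eef_rot: [1.144, 1.57, 1.577]
force: [0.5, -0.2, -1.0]
width: 87.0
```

Run:
```python
from h import *
import pickle
st(); d=img("wrist","w25"); R,t=RT(); pickle.dump((d,R,t),open("v_p25.pkl","wb")); u=proj(d,[572,284,81.5])[0]; print(u); x,y=int(u[0])-80,max(0,int(u[1])-70); print(x,y); crop(d,x,y,x+160,y+130,5,"w25c")
```

```text
t 38.53 p [598.  227.8 190.6] down [-0.     0.001 -1.   ] jaw 24.8 w 87.0 F [ 0.5 -0.2 -1. ] q [-0.84  0.48  0.59  1.69 -0.3   1.06  0.27]
[324.36566035 136.14827049]
244 66
```

View pics/w25c.png

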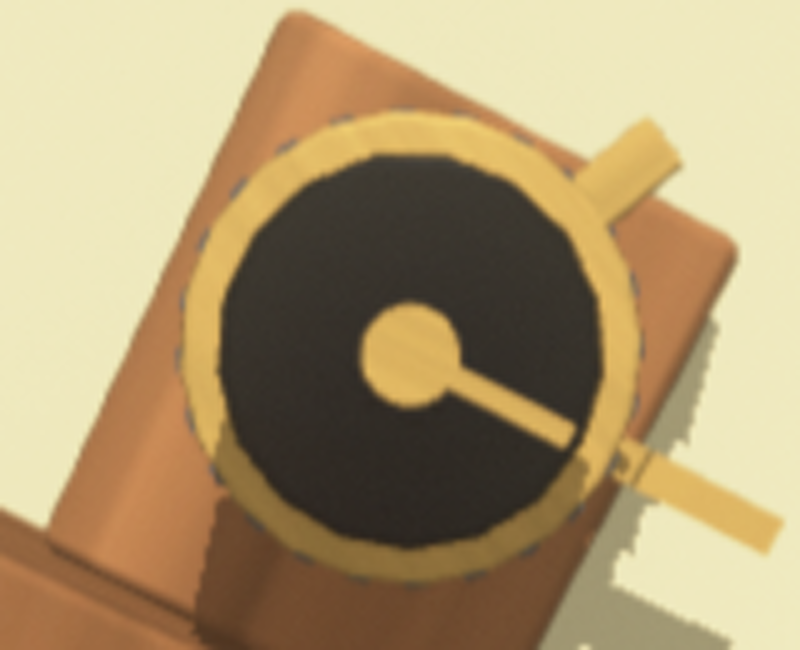

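Run:
```python
from h import *
import pickle
A=[];b=[]
def nibang(d,c,mk,tip,base):
    c0=onz(d,[c],81.5)[0]; m=onz(d,[mk],81.5)[0]-c0; n=onz(d,[tip],67)[0]-onz(d,[base],67)[0]
    f=lambda v:np.degrees(np.arctan2(v[1],v[0])); return f(m),f(n)
for fn,c,mk,tip,base in (("v_m43.pkl",(412,351),(550,231),(318,24),(342,116)),("v_p25.pkl",(411,355),(571,434),(665,142),(593,202))):
    d,R,t=pickle.load(open(fn,"rb")); off=np.array([246,66]) if "m43" in fn else np.array([244,66])
    q=lambda p:np.array(p)/5+off
    P=onz(d,[q(c)],81.5)[0]; print(P.round(2), nibang(d,q(c),q(mk),q(tip),q(base)))
    A.append(np.c_[np.eye(2),R[:2,1:3]]); b.append(P[:2])
x=np.linalg.solve(np.vstack(A),np.hstack(b)); print("axis",x[:2],"cam err y,z",x[2:])
e=x[2:]; print("caseview w4:", np.array([570.09,286.6])-np.array([-e[0],e[1]]), "center",np.array([565.77,116.29])-np.array([-e[0],e[1]]))
print("nib tip dir", [ (onz(pickle.load(open(f,'rb'))[0],[np.array(p)/5+o],67)[0][:2]) for f,p,o in (("v_m43.pkl",(318,24),(246,66)),("v_p25.pkl",(665,142),(244,66)))])
```

```text
[572.96 283.76  81.5 ] (np.float64(-2.4699149032150496), np.float64(62.14955704524857))
[573.23 284.01  81.5 ] (np.float64(-0.9587205479816364), np.float64(63.93171491051994))
axis [572.9082161  284.08974145] cam err y,z [-0.21061094  0.26075572]
caseview w4: [569.87938906 286.33924428] center [565.55938906 116.02924428]
nib tip dir [array([591.31187586, 320.73840734]), array([591.46773983, 321.10121263])]
```

Run:
```python
from h import *
import pickle
ax=np.array([572.9,284.1])
for fn,o,ps in (("v_m43.pkl",(246,66),[(735,60)]),("v_p25.pkl",(244,66),[(775,536)])):
    d,R,t=pickle.load(open(fn,"rb"))
    for z in (24,26,28):
        p=onz(d,[np.array(ps[0])/5+o],z)[0][:2]-ax; print(fn,z,p.round(1),np.degrees(np.arctan2(p[1],p[0])).round(2))
go([572.9,284.1,130],20)
```

```text
v_m43.pkl 24 [61.7 -2.8] -2.59
v_m43.pkl 26 [61.3 -2.7] -2.56
v_m43.pkl 28 [60.9 -2.7] -2.54
v_p25.pkl 24 [62.1 -2. ] -1.88
v_p25.pkl 26 [61.7 -2. ] -1.86
v_p25.pkl 28 [61.3 -2. ] -1.84
off [60.6, 61.5, 0.9] rot [[4.8, 0.0, -0.0], [-175.2, 0.0, 0.0]] n 3 jawnow 24.8
```

Request:
jog_arm([
  {"fingers":-1,"offset":[0,20,0.3],"delta_rot":[1,0,0]},
  {"fingers":-1,"offset":[10,45,0.6],"delta_rot":[2,0,0]},
  {"fingers":-1,"offset":[30,61.5,0.9],"delta_rot":[2.8,0,0]},
  {"fingers":-1,"offset":[60,61.5,0.9],"delta_rot":[2.8,0,0]},
  {"fingers":-1,"offset":[60,61.5,0.9],"delta_rot":[2.8,0,0]},
  {"fingers":-1,"offset":[60,61.5,0.9],"delta_rot":[2.8,0,0]},
])

```text
clock: 39.08
ee_pos: [571.8, 283.7, 129.5]
eef_rot: [-2.788, 1.567, -2.402]
force: [-0.4, 0.1, 0.4]
width: 87.1
```

Run:
```python
from h import *
st(); go([572.9,284.1,57.5],22); d=img("wrist","w26");  d=img("side"); crop(d,240,140,400,260,5,"s26")
```

```text
t 39.08 p [571.8 283.7 129.5] down [-0.003 -0.002 -1.   ] jaw 22.1 w 87.1 F [-0.4  0.1  0.4] q [-0.92  0.55  0.56  1.74 -0.34  0.96  0.16]
off [72.0, -0.0, 1.4] rot [[0.1, -0.2, 0.1], [-179.9, -0.1, -0.3]] n 2 jawnow 22.1
```

View pics/w26.png

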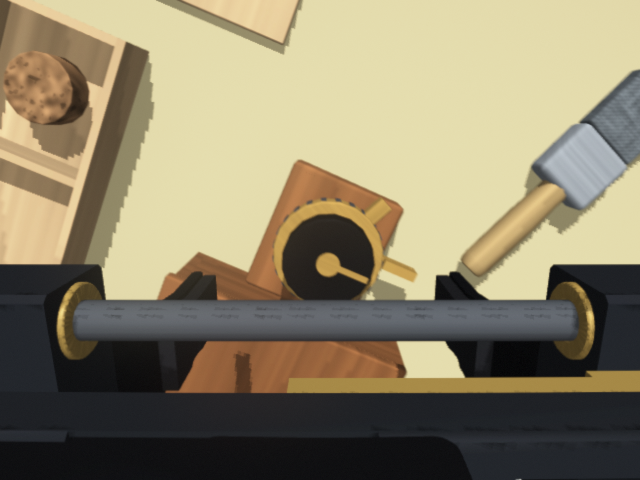

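View pics/s26.png

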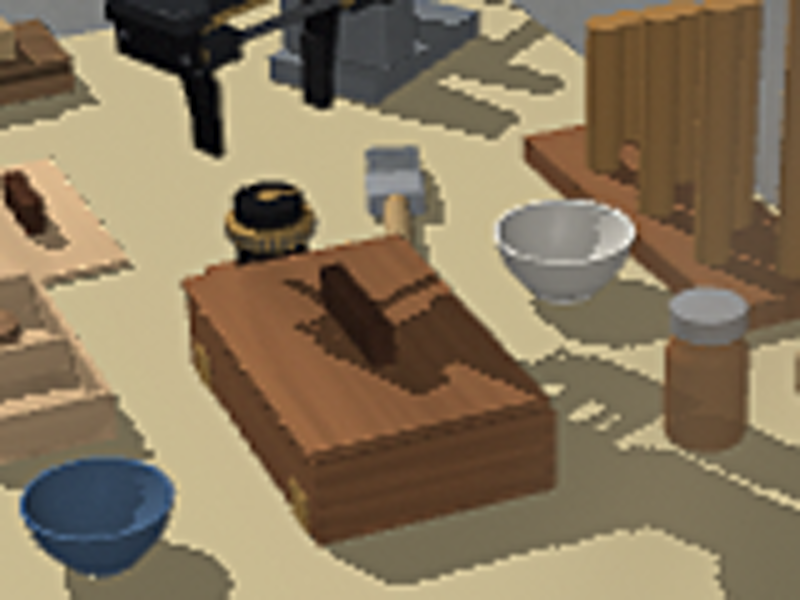

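Run:
```python
from h import *
d=img("wrist"); st(); print(onz(d,[[328,265]],81.5)); go([572.9,284.1,57.5],22)
```

```text
t 39.23 p [574.4 283.6 132.5] down [ 0.003  0.001 -1.   ] jaw 22.0 w 87.0 F [ 1.1 -0.  -0.1] q [-0.92  0.54  0.56  1.74 -0.34  0.95  0.16]
[[576.71318849 282.37927017  81.5       ]]
off [75.0, 1.0, -1.4] rot [[0.0, 0.2, 0.0], [-180.0, -0.0, 0.3]] n 2 jawnow 22.0
```

Request:
jog_arm([
  {"fingers":-1,"offset":[0,0.5,0],"delta_rot":[0,0,0]},
  {"fingers":-1,"offset":[0,0.5,0],"delta_rot":[0,0,0]},
  {"fingers":-1,"offset":[15,0.5,0],"delta_rot":[0,0,0]},
  {"fingers":-1,"offset":[30,0.5,0],"delta_rot":[0,0,0]},
  {"fingers":-1,"offset":[40,0.5,0],"delta_rot":[0,0,0]},
  {"fingers":-1,"offset":[40,0.5,0],"delta_rot":[0,0,0]},
  {"fingers":-1,"offset":[40,0.5,0],"delta_rot":[0,0,0]},
  {"fingers":-1,"offset":[40,0.5,0],"delta_rot":[0,0,0]},
])

```text
clock: 39.9
ee_pos: [573.2, 284.9, 91.4]
eef_rot: [0.092, 1.569, 0.478]
force: [-0.7, -0.0, -0.4]
width: 87.1
```

Run:
```python
from h import *
st(); go([572.9,284.1,57.5],22); d=img("wrist","w27"); st(); print(proj(d,[572.9,284.1,81.5]))
```

```text
t 39.9 p [573.2 284.9  91.4] down [ 0.001  0.001 -1.   ] jaw 22.1 w 87.1 F [-0.7 -0.  -0.4] q [-0.9   0.59  0.53  1.77 -0.38  0.88  0.19]
off [33.9, -0.6, -0.6] rot [[0.1, 0.1, -0.0], [-179.9, 0.0, 0.1]] n 1 jawnow 22.1
t 39.95 p [573.3 285.   91.6] down [ 0.002  0.001 -1.   ] jaw 22.1 w 87.0 F [ 0.5 -0.4 -0.4] q [-0.9   0.59  0.53  1.77 -0.38  0.88  0.19]
[[322.77683271 291.11907567]]
```

View pics/w27.png

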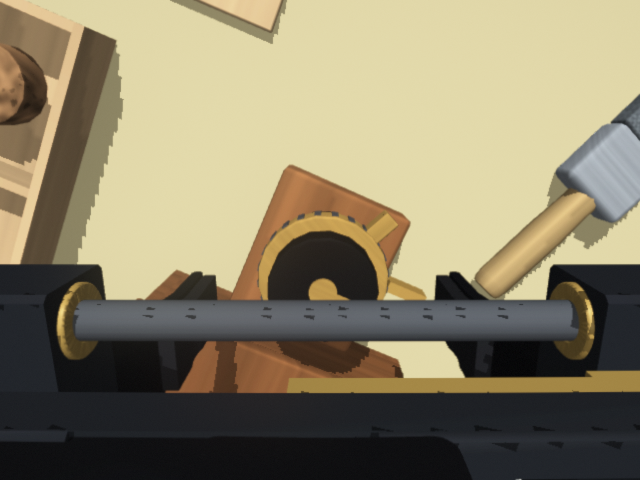

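Collar hub is at (323,291), and I predicted (322.8,291.1). Lowering now, then closing on the ring.

Request:
jog_arm([
  {"fingers":-1,"offset":[10,-0.7,-0.6],"delta_rot":[0,0,0]},
  {"fingers":-1,"offset":[20,-0.7,-0.6],"delta_rot":[0,0,0]},
  {"fingers":-1,"offset":[28,-0.7,-0.6],"delta_rot":[0,0,0]},
  {"fingers":-1,"offset":[33.5,-0.7,-0.6],"delta_rot":[0,0,0]},
  {"fingers":-1,"offset":[33.5,-0.7,-0.6],"delta_rot":[0,0,0]},
  {"fingers":-1,"offset":[33.5,-0.7,-0.6],"delta_rot":[0,0,0]},
  {"fingers":0.4,"offset":[33.5,-0.7,-0.6],"delta_rot":[0,0,0]},
  {"fingers":0.4,"offset":[33.5,-0.7,-0.6],"delta_rot":[0,0,0]},
  {"fingers":0.4,"offset":[33.5,-0.7,-0.6],"delta_rot":[0,0,0]},
  {"fingers":0.4,"offset":[33.5,-0.7,-0.6],"delta_rot":[0,0,0]},
  {"fingers":0.4,"offset":[33.5,-0.7,-0.6],"delta_rot":[0,0,0]},
])

```text
clock: 40.87
ee_pos: [572.3, 284.1, 57.3]
eef_rot: [0.449, 1.57, 0.836]
force: [-0.5, 0.1, 0.1]
width: 61.4
```

Run:
```python
from h import *
st(); d=img("wrist","w28"); st(); go([572.9,284.1,57.5],-43.2)
```

```text
t 40.87 p [572.3 284.1  57.3] down [ 0.  0. -1.] jaw 22.1 w 61.4 F [-0.5  0.1  0.1] q [-0.88  0.63  0.51  1.79 -0.4   0.82  0.21]
t 40.92 p [572.3 284.1  57.3] down [ 0.  0. -1.] jaw 22.2 w 59.3 F [ 0.5 -1.2  0.8] q [-0.88  0.63  0.51  1.79 -0.4   0.82  0.21]
off [-0.2, -0.2, 0.6] rot [[65.4, 0.0, -0.0], [-114.6, 0.0, 0.0]] n 10 jawnow 22.2
```

View pics/w28.png

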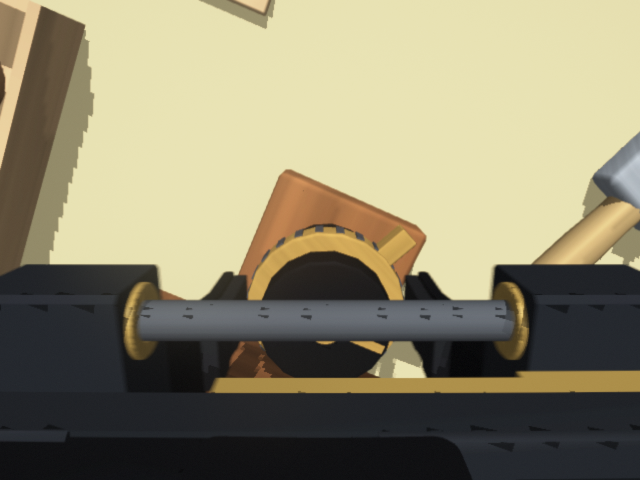

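Request:
jog_arm([
  {"fingers":0.4,"offset":[0,0,0],"delta_rot":[0,0,0]},
  {"fingers":0.4,"offset":[0,0,0],"delta_rot":[0,0,0]},
  {"fingers":0.4,"offset":[0,0,0.3],"delta_rot":[4,0,0]},
  {"fingers":0.4,"offset":[0,0,0.3],"delta_rot":[10,0,0]},
  {"fingers":0.4,"offset":[0,0,0.3],"delta_rot":[16,0,0]},
  {"fingers":0.4,"offset":[0,0,0.3],"delta_rot":[22,0,0]},
  {"fingers":0.4,"offset":[0,0,0.3],"delta_rot":[28,0,0]},
  {"fingers":0.4,"offset":[0,0,0.3],"delta_rot":[34,0,0]},
  {"fingers":0.4,"offset":[0,0,0.3],"delta_rot":[40,0,0]},
  {"fingers":0.4,"offset":[0,0,0.3],"delta_rot":[46,0,0]},
  {"fingers":0.4,"offset":[0,0,0.3],"delta_rot":[52,0,0]},
  {"fingers":0.4,"offset":[0,0,0.3],"delta_rot":[58,0,0]},
  {"fingers":0.4,"offset":[0,0,0.3],"delta_rot":[63,0,0]},
  {"fingers":0.4,"offset":[0,0,0.3],"delta_rot":[65.2,0,0]},
  {"fingers":0.4,"offset":[0,0,0.3],"delta_rot":[65.2,0,0]},
  {"fingers":0.4,"offset":[0,0,0.3],"delta_rot":[65.2,0,0]},
])

```text
clock: 42.25
ee_pos: [573.0, 283.9, 57.3]
eef_rot: [0.671, 1.57, -0.08]
force: [0.7, -0.8, 1.2]
width: 58.9
```

Run:
```python
from h import *
st(); d=img("wrist","w29"); st(); crop(d,230,190,450,320,3.6,"w29c")
```

```text
t 42.25 p [573.  283.9  57.3] down [ 0.001 -0.    -1.   ] jaw -43.0 w 58.9 F [ 0.7 -0.8  1.2] q [-1.07  0.72  0.8   1.8  -0.65  0.9  -0.72]
t 42.3 p [573.  283.9  57.3] down [ 0.001  0.    -1.   ] jaw -43.0 w 59.1 F [ 1.6 -0.6  0.4] q [-1.07  0.72  0.8   1.8  -0.65  0.9  -0.72]
```

View pics/w29c.png

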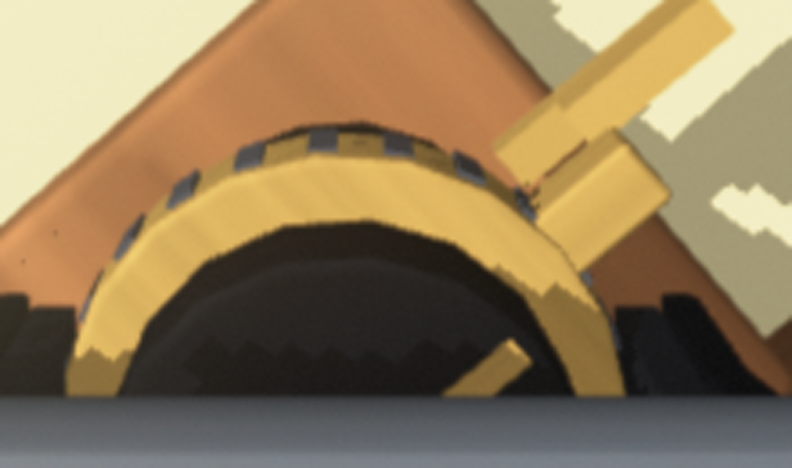

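Request:
jog_arm([
  {"fingers":-1,"offset":[0,0,0],"delta_rot":[0,0,0]},
  {"fingers":-1,"offset":[0,0,0],"delta_rot":[0,0,0]},
  {"fingers":-1,"offset":[0,0,0],"delta_rot":[0,0,0]},
  {"fingers":-1,"offset":[0,0,0],"delta_rot":[0,0,0]},
  {"fingers":-1,"offset":[0,0,0],"delta_rot":[0,0,0]},
  {"fingers":-1,"offset":[0,0,0],"delta_rot":[0,0,0]},
  {"fingers":-1,"offset":[-15,0,0],"delta_rot":[0,0,0]},
  {"fingers":-1,"offset":[-40,0,0],"delta_rot":[0,0,0]},
  {"fingers":-1,"offset":[-75,0,0],"delta_rot":[0,0,0]},
  {"fingers":-1,"offset":[-105,-30,0],"delta_rot":[0,0,0]},
  {"fingers":-1,"offset":[-110,-65,0],"delta_rot":[0,0,0]},
  {"fingers":-1,"offset":[-110,-65,0],"delta_rot":[0,0,0]},
  {"fingers":-1,"offset":[-110,-65,0],"delta_rot":[0,0,0]},
  {"fingers":-1,"offset":[-110,-65,0],"delta_rot":[0,0,0]},
  {"fingers":-1,"offset":[-110,-65,0],"delta_rot":[0,0,0]},
])

```text
clock: 43.55
ee_pos: [528.5, 237.6, 167.2]
eef_rot: [1.563, 1.57, 0.813]
force: [0.5, 1.1, -0.3]
width: 87.0
```

Run:
```python
from h import *
import pickle
st(); d=img("wrist","w30"); R,t=RT(); pickle.dump((d,R,t),open("v30.pkl","wb")); u=proj(d,[572.9,284.1,81.5])[0]; print(u); x,y=int(u[0])-70,max(0,int(u[1])-90); print(x,y); crop(d,x,y,x+160,y+130,5,"w30c")
```

```text
t 43.55 p [528.5 237.6 167.2] down [ 0.  0. -1.] jaw -43.0 w 87.0 F [ 0.5  1.1 -0.3] q [-1.18  0.51  0.95  1.87 -0.49  1.02 -0.78]
[327.3412556  132.84901882]
257 42
```

View pics/w30c.png

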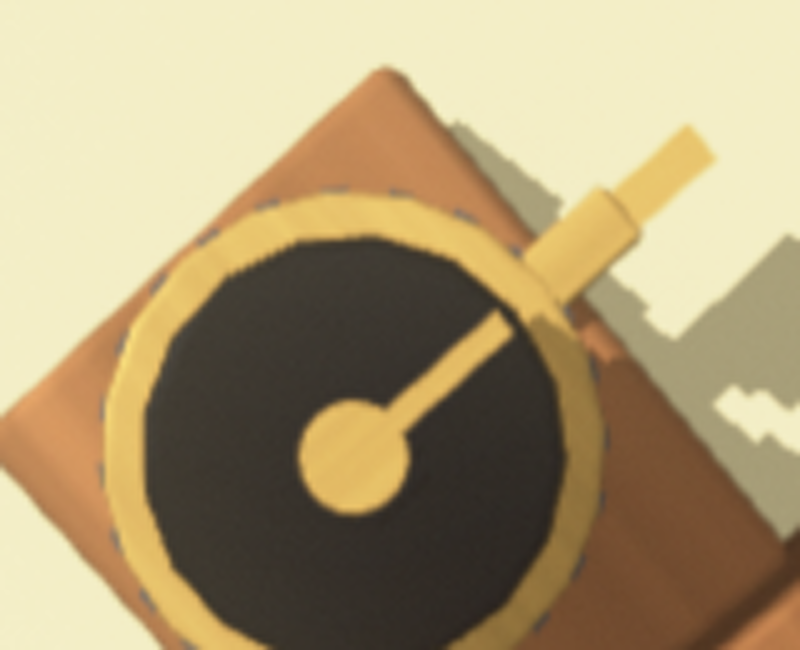

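Run:
```python
from h import *
import pickle
d,R,t=pickle.load(open("v30.pkl","rb")); q=lambda p:[np.array(p)/5+(257,42)]
f=lambda v:np.degrees(np.arctan2(v[1],v[0])).round(2)
A=onz(d,q((353,457)),81.5)[0]; print(A)
m=onz(d,q((506,322)),81.5)[0]-A; n=onz(d,q((621,210)),67)[0]-A; r=onz(d,q((702,142)),25)[0]-A
print("mark",f(m),"nib",f(n),np.linalg.norm(n[:2]),"rib",f(r),np.linalg.norm(r[:2]))
go([598,228,180],25)
```

```text
[572.80124828 283.78204002  81.5       ]
mark -2.31 nib -1.24 41.5065933215653 rib -2.13 61.664677855190476
off [-13.1, 40.5, 57.3] rot [[-68.0, 0.0, 0.0], [112.0, 0.0, -0.0]] n 10 jawnow -43.0
```

Run:
```python
from h import *
go([573,218,167],0)
```

```text
off [-0.1, 16.1, 45.9] rot [[-43.0, 0.0, 0.0], [137.0, 0.0, -0.0]] n 7 jawnow -43.0
```

Request:
jog_arm([
  {"fingers":-1,"offset":[0,4,10],"delta_rot":[-7,0,0]},
  {"fingers":-1,"offset":[0,8,20],"delta_rot":[-14,0,0]},
  {"fingers":-1,"offset":[0,12,30],"delta_rot":[-21,0,0]},
  {"fingers":-1,"offset":[0,16,40],"delta_rot":[-28,0,0]},
  {"fingers":-1,"offset":[0,16,46],"delta_rot":[-35,0,0]},
  {"fingers":-1,"offset":[0,16,46],"delta_rot":[-42,0,0]},
  {"fingers":-1,"offset":[0,16,46],"delta_rot":[-43,0,0]},
  {"fingers":-1,"offset":[0,16,46],"delta_rot":[-43,0,0]},
  {"fingers":-1,"offset":[0,16,46],"delta_rot":[-43,0,0]},
])

```text
clock: 44.35
ee_pos: [572.6, 217.2, 166.6]
eef_rot: [-2.612, 1.57, -2.615]
force: [0.8, -0.2, 0.2]
width: 87.2
```

Run:
```python
from h import *
import pickle
st(); d=img("wrist","w31"); R,t=RT(); pickle.dump((d,R,t),open("v31.pkl","wb")); u=proj(d,[572.9,284.1,81.5])[0]; print(u); x,y=int(u[0])-40,max(0,int(u[1])-60); print(x,y); crop(d,x,y,x+160,y+130,5,"w31c")
```

```text
t 44.35 p [572.6 217.2 166.6] down [-0.001 -0.    -1.   ] jaw -0.2 w 87.2 F [ 0.8 -0.2  0.2] q [-0.96  0.5   0.73  1.78 -0.39  1.01 -0.08]
[324.98418343 127.97488847]
284 67
```

View pics/w31c.png

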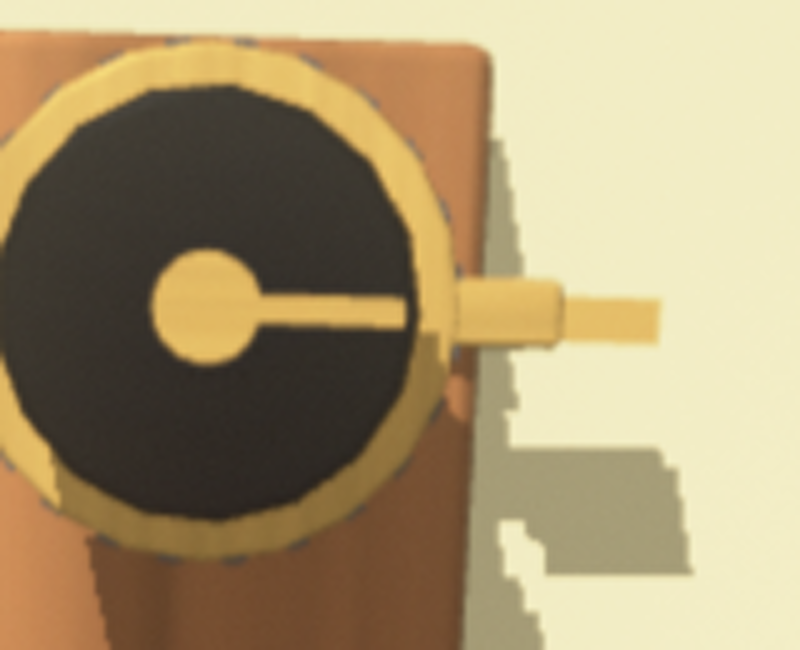

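Run:
```python
from h import *
import pickle
d,R,t=pickle.load(open("v31.pkl","rb")); q=lambda p:[np.array(p)/5+(284,67)]
f=lambda v:np.degrees(np.arctan2(v[1],v[0])).round(2)
A=onz(d,q((206,307)),81.5)[0]; print(A)
m=onz(d,q((406,312.5)),81.5)[0]-A; n=onz(d,q((559,313.5)),67)[0]-A; r=onz(d,q((660,322)),25)[0]-A
print("mark",f(m),"nib",f(n),np.linalg.norm(n[:2]),"rib",f(r),np.linalg.norm(r[:2]))
n2=onz(d,q((559,313.5)),67)[0]-onz(d,q((458,312.5)),67)[0]; print("nib edge dir",f(n2), "mark dir",f(onz(d,q((406,312.5)),81.5)[0]-onz(d,q((262,309.5)),81.5)[0]))
go([455.2,470,230],0); go([455.2,410,200],0)
```

```text
[573.01896352 283.86993227  81.5       ]
mark -1.74 nib -1.18 41.56599616533905 rib -1.91 62.07509346153971
nib edge dir -0.72 mark dir -1.37
off [-63.3, 252.4, -118.0] rot [[-0.1, -0.0, 0.0], [179.9, 0.0, 0.0]] n 7 jawnow -0.1
off [-33.3, 192.4, -117.8] rot [[-0.1, -0.0, 0.0], [179.9, 0.0, 0.0]] n 6 jawnow -0.1
```

The nib is within about 0.7° (0.012 rad) of the index rib in two views, which is good enough to leave. Now the cover.

Request:
jog_arm([
  {"fingers":-1,"offset":[-10,30,-20],"delta_rot":[0,0,0]},
  {"fingers":-1,"offset":[-20,60,-40],"delta_rot":[0,0,0]},
  {"fingers":-1,"offset":[-30,95,-60],"delta_rot":[0,0,0]},
  {"fingers":-0.3,"offset":[-33,130,-80],"delta_rot":[0,0,0]},
  {"fingers":0,"offset":[-33,165,-100],"delta_rot":[0,0,0]},
  {"fingers":0,"offset":[-33,192,-118],"delta_rot":[0,0,0]},
  {"fingers":0,"offset":[-33,192,-118],"delta_rot":[0,0,0]},
  {"fingers":0,"offset":[-33,192,-118],"delta_rot":[0,0,0]},
  {"fingers":0,"offset":[-33,192,-118],"delta_rot":[0,0,0]},
])

```text
clock: 45.15
ee_pos: [455.0, 408.4, 199.9]
eef_rot: [-1.149, 1.57, -1.151]
force: [0.3, -0.5, 0.9]
width: 54.7
```

Run:
```python
from h import *
st(); d=img("wrist","w32"); g=d["pixels"].astype(int)
m=((g.sum(2)<230)&(g[:,:,0]>g[:,:,2]+8)).astype(np.uint8); m[262:]=0; m[:,:200]=0; m[:,450:]=0
c=max(cv2.findContours(m,0,2)[0],key=cv2.contourArea); b=cv2.boxPoints(cv2.minAreaRect(c)); P=onz(d,b,32); print(b.round(0).tolist(),P.round(1).tolist(),P.mean(0))
go([455.2,469.8,10.8],0)
```

```text
t 45.15 p [455.  408.4 199.9] down [ 0.    -0.001 -1.   ] jaw -0.1 w 54.7 F [ 0.3 -0.5  0.9] q [-1.33  0.46  0.73  1.75 -0.34  1.07 -0.48]
[[317.0, 90.0], [337.0, 90.0], [337.0, 170.0], [317.0, 170.0]] [[449.5, 502.3, 32.0], [464.1, 502.2, 32.0], [464.3, 444.5, 32.0], [449.1, 444.5, 32.0]] [456.74686158 473.36259336  32.        ]
off [189.3, 62.4, -0.8] rot [[-0.2, 0.0, 0.0], [179.8, 0.1, -0.1]] n 5 jawnow -0.2
```

View pics/w32.png

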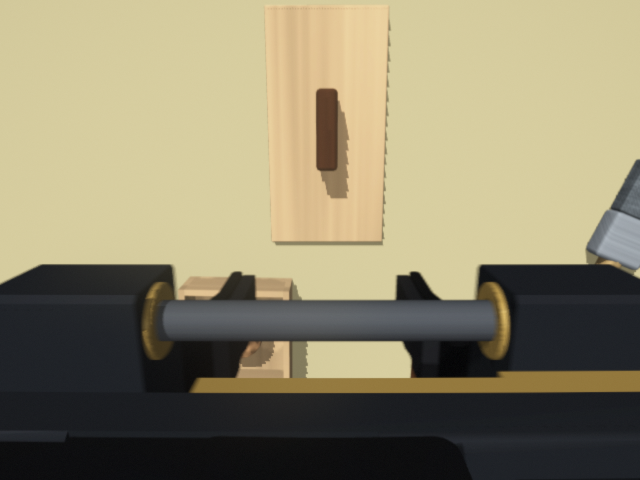

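Request:
jog_arm([
  {"fingers":0,"offset":[40,20,-0.5],"delta_rot":[0,0,0]},
  {"fingers":0,"offset":[75,45,-0.5],"delta_rot":[0,0,0]},
  {"fingers":0,"offset":[110,62,-0.5],"delta_rot":[0,0,0]},
  {"fingers":0,"offset":[145,62,-0.5],"delta_rot":[0,0,0]},
  {"fingers":0,"offset":[175,62,-0.5],"delta_rot":[0,0,0]},
  {"fingers":0,"offset":[188,62,-0.5],"delta_rot":[0,0,0]},
  {"fingers":0,"offset":[189,62,-0.5],"delta_rot":[0,0,0]},
  {"fingers":0,"offset":[189,62,-0.5],"delta_rot":[0,0,0]},
  {"fingers":1,"offset":[189,62,-0.5],"delta_rot":[0,0,0]},
  {"fingers":1,"offset":[189,62,-0.5],"delta_rot":[0,0,0]},
  {"fingers":1,"offset":[189,62,-0.5],"delta_rot":[0,0,0]},
  {"fingers":1,"offset":[189,62,-0.5],"delta_rot":[0,0,0]},
  {"fingers":1,"offset":[189,62,-0.5],"delta_rot":[0,0,0]},
  {"fingers":1,"offset":[189,62,-0.5],"delta_rot":[0,0,0]},
])

```text
clock: 46.37
ee_pos: [454.7, 471.4, 11.8]
eef_rot: [0.944, 1.569, 0.943]
force: [-0.1, -0.7, 2.8]
width: 15.7
```

Run:
```python
from h import *
st(); go([379.1,255,110],0.1); go([379.1,255,46],0.1)
```

```text
t 46.37 p [454.7 471.4  11.8] down [ 0.001  0.001 -1.   ] jaw -0.0 w 15.7 F [-0.1 -0.7  2.8] q [-1.26  0.74  0.57  1.77 -0.54  0.79 -0.42]
off [-98.5, -216.3, -75.4] rot [[-0.1, 0.0, -0.1], [179.9, -0.1, -0.1]] n 6 jawnow -0.0
off [-34.5, -216.4, -75.4] rot [[-0.1, 0.0, -0.1], [179.9, -0.1, -0.1]] n 6 jawnow -0.0
```

Request:
jog_arm([
  {"fingers":1,"offset":[-20,0,0],"delta_rot":[0,0,0]},
  {"fingers":1,"offset":[-55,0,0],"delta_rot":[0,0,0]},
  {"fingers":1,"offset":[-90,-15,-5],"delta_rot":[0,0,0]},
  {"fingers":1,"offset":[-98,-45,-16],"delta_rot":[0,0,0]},
  {"fingers":1,"offset":[-98,-80,-28],"delta_rot":[0,0,0]},
  {"fingers":1,"offset":[-98,-115,-40],"delta_rot":[0,0,0]},
  {"fingers":1,"offset":[-98,-150,-52],"delta_rot":[0,0,0]},
  {"fingers":1,"offset":[-98,-185,-65],"delta_rot":[0,0,0]},
  {"fingers":1,"offset":[-98,-205,-72],"delta_rot":[0,0,0]},
  {"fingers":1,"offset":[-98,-215,-75.5],"delta_rot":[0,0,0]},
  {"fingers":1,"offset":[-75,-215,-75.5],"delta_rot":[0,0,0]},
  {"fingers":1,"offset":[-60,-215,-75.5],"delta_rot":[0,0,0]},
  {"fingers":1,"offset":[-60,-215,-75.5],"delta_rot":[0,0,0]},
])

```text
clock: 47.45
ee_pos: [377.5, 255.9, 69.3]
eef_rot: [-2.387, 1.567, -2.387]
force: [-0.7, -0.5, -1.2]
width: 15.4
```

Run:
```python
from h import *
st(); d=img("wrist","w33"); d=img("top"); crop(d,100,250,240,340,5,"t33"); d=img("side"); crop(d,170,160,330,260,5,"s33"); st(); go([379.1,256.6,44.8],0.1)
```

```text
t 47.45 p [377.5 255.9  69.3] down [-0.003 -0.003 -1.   ] jaw -0.0 w 15.4 F [-0.7 -0.5 -1.2] q [-1.25  0.4   0.69  2.21 -0.41  0.66 -0.27]
t 47.6 p [379.5 256.8  71.5] down [ 0.001  0.    -1.   ] jaw -0.0 w 15.8 F [-0.1 -0.6 -1.1] q [-1.25  0.39  0.69  2.21 -0.41  0.67 -0.27]
off [26.7, -0.2, -0.4] rot [[-0.1, 0.1, -0.0], [179.9, -0.0, -0.1]] n 1 jawnow -0.0
```

View pics/s33.png

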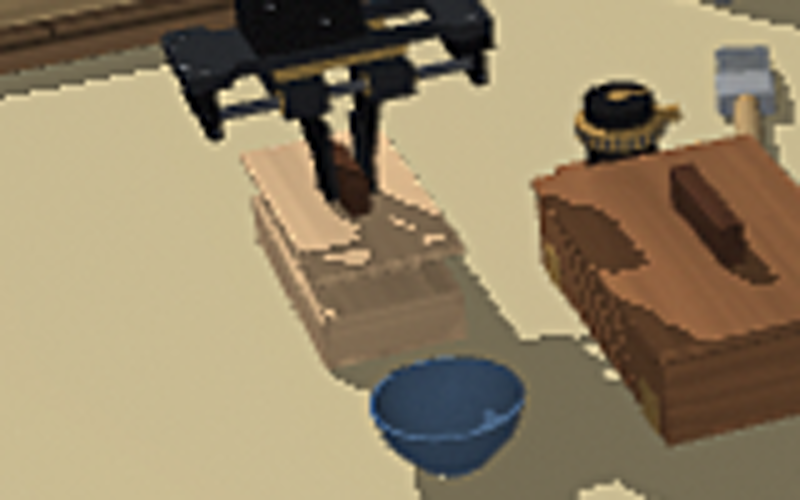

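View pics/w33.png

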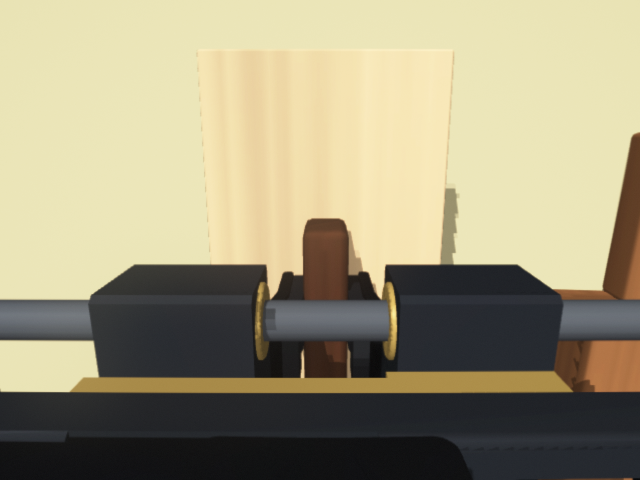

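Cover is about 27 mm above the caddy and lined up with it. Lowering.

Request:
jog_arm([
  {"fingers":1,"offset":[10,0,-0.3],"delta_rot":[0,0,0]},
  {"fingers":1,"offset":[18,0,-0.3],"delta_rot":[0,0,0]},
  {"fingers":1,"offset":[23,0,-0.3],"delta_rot":[0,0,0]},
  {"fingers":1,"offset":[26,0,-0.3],"delta_rot":[0,0,0]},
  {"fingers":1,"offset":[27,0,-0.3],"delta_rot":[0,0,0]},
  {"fingers":1,"offset":[27,0,-0.3],"delta_rot":[0,0,0]},
])

```text
clock: 48.1
ee_pos: [377.9, 255.9, 44.6]
eef_rot: [2.92, 1.568, 2.919]
force: [-4.0, -2.4, 12.4]
width: 15.9
```

Run:
```python
from h import *
st(); d=img("side"); crop(d,170,160,330,260,5,"s34"); st()
```

```text
t 48.1 p [377.9 255.9  44.6] down [-0.003  0.001 -1.   ] jaw -0.1 w 15.9 F [-4.  -2.4 12.4] q [-1.2   0.44  0.64  2.22 -0.47  0.61 -0.21]
t 48.15 p [377.9 255.9  44.6] down [-0.002  0.001 -1.   ] jaw -0.1 w 16.1 F [-3.  -1.7 12.1] q [-1.2   0.44  0.64  2.22 -0.47  0.61 -0.21]
```

View pics/s34.png

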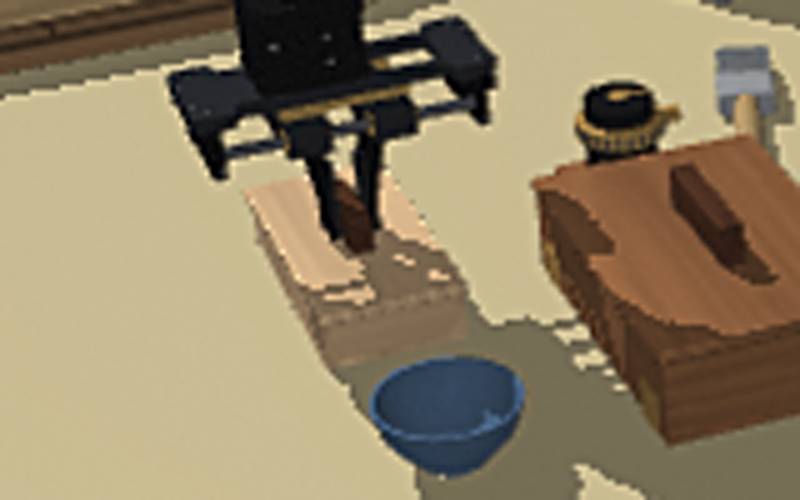

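Request:
jog_arm([
  {"fingers":1,"offset":[-1,0.5,0.5],"delta_rot":[0,0,0]},
  {"fingers":1,"offset":[-1,0.5,0.5],"delta_rot":[0,0,0]},
  {"fingers":0.3,"offset":[-1,0.5,0.5],"delta_rot":[0,0,0]},
  {"fingers":0.3,"offset":[-1,0.5,0.5],"delta_rot":[0,0,0]},
  {"fingers":0.3,"offset":[-1,0.5,0.5],"delta_rot":[0,0,0]},
  {"fingers":0.3,"offset":[-1,0.5,0.5],"delta_rot":[0,0,0]},
  {"fingers":0.3,"offset":[-25,0.5,0.5],"delta_rot":[0,0,0]},
  {"fingers":0,"offset":[-60,0.5,0.5],"delta_rot":[0,0,0]},
  {"fingers":0,"offset":[-100,0.5,0.5],"delta_rot":[0,0,0]},
  {"fingers":0,"offset":[-135,-30,0.5],"delta_rot":[0,0,0]},
  {"fingers":0,"offset":[-155,-45,5],"delta_rot":[0,0,0]},
  {"fingers":0,"offset":[-155,-45,20],"delta_rot":[0,0,0]},
  {"fingers":0,"offset":[-155,-45,20],"delta_rot":[0,0,0]},
  {"fingers":0,"offset":[-155,-45,20],"delta_rot":[0,0,0]},
])

```text
clock: 49.32
ee_pos: [398.3, 211.0, 199.1]
eef_rot: [1.67, 1.57, 1.668]
force: [-0.6, -0.2, 1.3]
width: 43.0
```

Run:
```python
from h import *
st(); d=img("wrist","w35"); d=img("top","t35"); d=img("side","s35")
```

```text
t 49.32 p [398.3 211.  199.1] down [-0.  0. -1.] jaw -0.1 w 43.0 F [-0.6 -0.2  1.3] q [-1.37  0.15  0.89  2.11 -0.15  0.94 -0.4 ]
```

View pics/w35.png

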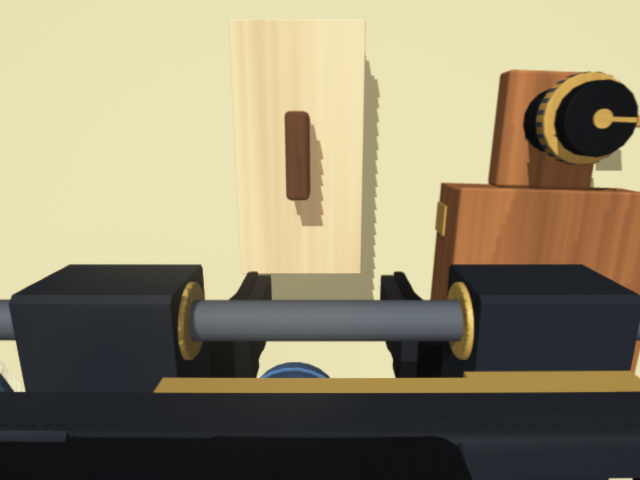

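View pics/s35.png

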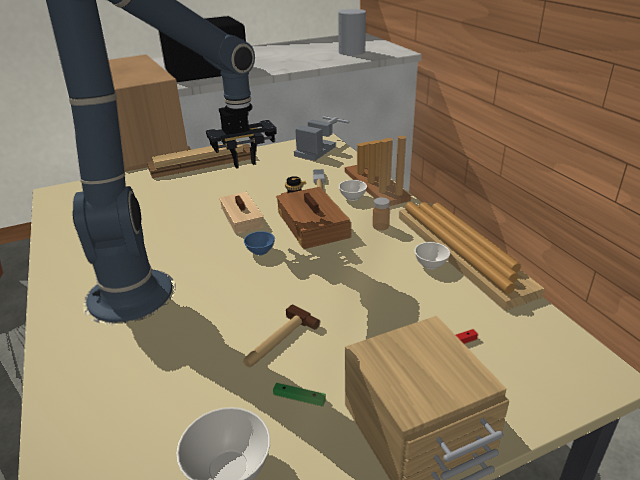

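Run:
```python
from h import *
d=img("wrist"); st()
P=onz(d,[[230,20],[366,21],[360,273],[241,272]],39); print(P.round(1).tolist(),P.mean(0))
crop(d,215,150,375,290,4,"w36")
```

```text
t 49.52 p [397.3 211.1 198. ] down [-0.002 -0.002 -1.   ] jaw 0.0 w 44.1 F [-0.4  0.4  0.5] q [-1.37  0.15  0.89  2.11 -0.15  0.94 -0.4 ]
[[332.1, 349.8, 39.0], [425.0, 349.0, 39.0], [424.1, 167.8, 39.0], [331.0, 168.7, 39.0]] [378.06806747 258.83170102  39.        ]
```

View pics/w36.png

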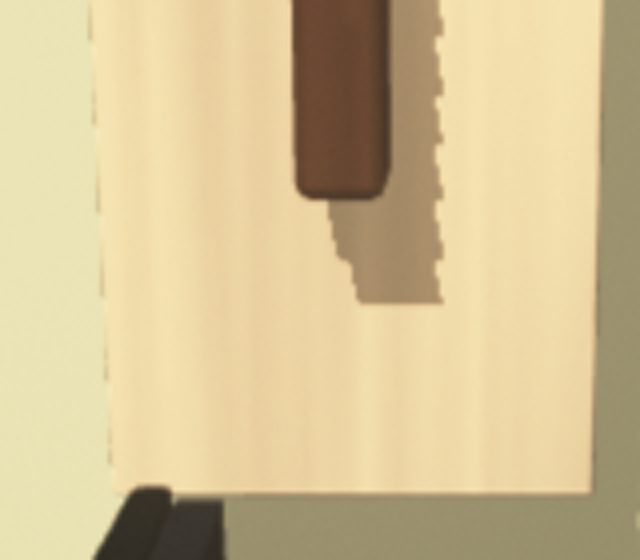

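View pics/t35.png

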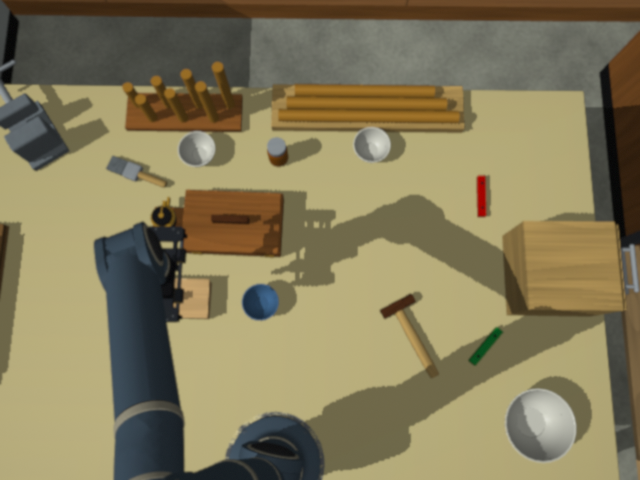

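Cover corners average to (378.1, 258.8), the same spot as at the start (378.2, 258.5). The lid is on, no dark bars remain on the bench, and the bowls and jar haven't moved. Handing in.

Run:
```python
from station import job_done
print(job_done())
```

```text
the job is handed in; nothing more can be done
None
```

The job is done and handed in at about 49.5 s of the 210 s allowed; the hand-in call gives no verdict.

- **Cover off:** I lifted the cover off the caddy and laid it flat on the bench.
- **Packing:** The white cartridge and all four dark bars are in the case, and the cork stayed in the caddy. Three bars lie on the floor. The 124 mm bar lies crosswise on top of them, because the cartridge left no room for the fingers beside it. Its top is about 42 mm above the bench, below the lid's panel at 49 mm.
- **Lid:** It came down to the height I had worked out for fully home, and the side view shows it flush on the rim.
- **Vent:** I turned the ring about 65° (1.14 rad) only after the lid was on, gripping only the ring's rim. In two last views the nib sat about 0.7–0.9° (up to 0.016 rad) from the index rib. That is within my reading error, so I left it.
- **Cover back:** It went back on the caddy within about 0.3 mm of where it started and square to it, with the gripper clear. The bowls and jar look unmoved in the top view.

**Disagreements:**
- The top camera read positions 4–8 mm lower in y than the wrist camera, so I relied on the wrist views.
- The case centre worked out from the vent axis was about 3–4 mm from my first estimate. That was within the lid's 5 mm play.
- The wrist force reached about 12 N as the cover came down.

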